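# Build an alternating plate stack on a splined hub

## Task

Finish the filter stack on the splined post: its square bottom plate is already fitted, and round and square plates must alternate going up, so add a round plate, then the square plate, then the other round plate. Each plate's lug must point to the side opposite to the lug of the plate beneath it, and every plate must slide fully home, flat on the one below. Leave the beaker, jar, pot and measuring cylinder standing where they are.

Things in the scene. Friction and masses are not known exactly. Their poses are not given: they have to be found in the camera images.
- hub_seat (a point): Fixed splined hub on the bench. Point: on the post's axis, on top of the fitted bottom plate (where the first added plate lands), 40 mm above the bench; z up, +x towards the fitted plate's lug. That plate is 60 mm square, 10 mm thick, sides along x and y; under it a pedestal 44 mm across, 18 mm high, and a round foot 90 mm across, 12 mm high.
- hub_top (a point): Top of the hub's upright post, on its axis, 46 mm above hub_seat, same axes. The core is 18 mm across, tapering to 9 mm over the top 8 mm. Four ribs, 5 mm wide, reach 13 mm from the axis along +x, -x, +y, -y; full ribs end 10 mm below this point, narrow tips 7 mm below. A plate's teeth pass between the ribs with 2 mm play and 0.15 rad of turn, in any of four headings.
- hub_tab (a point): Point on the lug of the hub's fitted bottom plate, 37 mm from the post's axis along the +x of hub_seat, on the lug's upper face.
- round1_mid (a point): Loose round plate, 60 mm across: dark anodised aluminium, 10 mm thick, 30 mm bore with four inward teeth (9 mm wide, to 11 mm from the axis) on the diagonals to its lug; one lug on the rim, 14 mm wide, ending 44 mm from the axis. About 80 g. Lies flat on the bench by itself. Point: on its axis, half-way up (5 mm above its underside); +x points to its lug, z is up.
- round1_tab (a point): Point on the lug of that round plate, 37 mm from its axis along its +x, half-way up.
- round2_mid (a point): The other loose round plate, identical: dark anodised aluminium, 10 mm thick, 30 mm bore with four inward teeth (9 mm wide, to 11 mm from the axis) on the diagonals to its lug; one lug on the rim, 14 mm wide, ending 44 mm from the axis. About 80 g. Lies on the bench, with the square plate lying on top of it at the start. Point: on its axis, half-way up; +x points to its lug, z is up.
- round2_tab (a point): Point on the lug of that round plate, 37 mm from its axis along its +x, half-way up.
- square_mid (a point): Loose square plate, 60 mm by 60 mm (sides along its x and y): dark anodised aluminium, 10 mm thick, 30 mm bore with four inward teeth (9 mm wide, to 11 mm from the axis) on the diagonals to its lug; one lug on the rim, 14 mm wide, ending 44 mm from the axis. About 80 g. Lies on top of one of the round plates at the start. Point: on its axis, half-way up; +x points to its lug, z is up.
- square_tab (a point): Point on the lug of the square plate, 37 mm from its axis along its +x, half-way up.
- beaker_mid (a point): Bystander, loose, not to be moved. Point: its axis, half-way up. Glass beaker, 44 mm across, 60 mm tall, standing close beside the lone round plate.
- jar_mid (a point): Bystander, loose, not to be moved. Point: its axis, half-way up. Clear jar with an orange cap, 40 mm across, 60 mm tall, standing close to the pair of plates.
- pot_mid (a point): Bystander, loose, not to be moved. Point: its axis, half-way up. White pot, 44 mm across, 62 mm tall, standing close to the hub.
- cylinder_mid (a point): Bystander, loose, not to be moved. Point: its axis, half-way up. Closed measuring cylinder, 170 mm tall, 42 mm across on a foot 54 mm across, standing between the plates and the hub.

How it is judged:
By the outcome, as a careful person would: the job done as asked, in the order asked, and still so for the second after the job is handed in, with the robot touching nothing.
It also fails if it takes over 72 s, if anything falls off the work surface, if the arm or the gripper's body presses on something with over 40 N, if the wrist force passes 120 N, or if a joint passes its speed limit or range.

## Robot

A 6-joint arm with a two-finger parallel gripper is mounted at the origin on the work surface. World frame = base frame: x ahead of the robot, y to its left, z up, the work surface at z = 0. Lengths are in mm, angles in rad, forces in N, time in s.
With the tool pointing down it reaches from about 275 to 1000 mm from the base axis. Payload 8.4 kg.
Tool frame: the origin (TCP) lies on the centre line of the jaws, within the pads' length; the fingertips stand 25 mm ahead of it and the grasp point (between the pads) lies 6 mm ahead of it; z points along the fingers, x is the direction in which the jaws open and shut, and the axes are right-handed (so a half turn about z gives the same grasp; the last joint's range is limited). The gripper opens to 85 mm and grips with 20 to 120 N. Pads are 22 mm wide; open, the fingers measure 114 mm over their backs; the gripper's body (76 mm by 85 mm) begins 54 mm behind the grasp point. The pads swing forward as they close: fully open they stand 13 mm farther back than shut.
Start: joints at [-1.301, 0.353, 1.633, -0, 1.155, -0.002], TCP at [167.79, -602.059, 225.781] pointing down, gripper open.
Joint ranges: [-2.63, 2.63], [-0.92, 2.1], [0.06, 2.66], [-1.3, 4.44], [0, 2.69], [-3.02, 3.02]. Speed limits (rad/s): [2.22, 2.22, 2.79, 3.14, 3.14, 3.14].

## Interface

Orientations are given as [roll, pitch, yaw] about the fixed x, y, z axes, in that order (R = Rz(yaw) Ry(pitch) Rx(roll)).
In Python, from rig import r gives the robot as it stands. The module is installed in compiled form; this text tells all that it offers.
- The arm moves only by the tool jog_arm, never from a script. Its argument "deltas" is a list of rows, each an object with "gripper": the gripper command: -1 is fully open, 1 is shut, values between are in proportion; "translation": the shift along the world's x, y, z in units of 10 cm (1.0 is 10 cm), a list of three; "dr": the turn, a rotation vector about the world's x, y, z in units of pi/2 rad (1.0 is pi/2 rad), a list of three. In form: [{"gripper": gripper, "translation": [x, y, z], "dr": [wx, wy, wz]}, ...]. A call has 1 to 12 rows; each row shifts and turns the commanded pose from where the row before left it; what a row does not reach is not made up. A row lasts 1/12 s, in which the tool goes at most 41.7 mm and 7.16 degrees, less where a joint would pass 70% of its speed; a pose out of reach is approached as far as the arm can. A call with a number of a shift or a turn outside -1 to 1 is refused whole. A call with a gripper value outside its range is refused whole. The fingers move at their own pace and stop on an object; "squeeze" is the grip in N (left out, the last holds). Time passes only in rows, so rows that do not move let the fingers close. It gives the time, the measured TCP pose, the force and the opening at its end, in the units of the state.
- r.sense(): the state, without advancing time (a new reading comes with each control period).
- r.grab_frame(name): name is "scene" or "top" or "wrist"; returns the picture (400x640x3 uint8, blue, green, red); there is no depth.
- r.calibration(name): a dict with "mtx" (3x3 intrinsics, pixels), "world_from_camera" (4x4, takes a point from camera to world coordinates). Camera axes: x right, y down, z forward; pixel columns grow to the right and rows downward; lengths in mm; the calibration is good to about 2 mm. The wrist camera is an equidistant fisheye: a pixel r from the principal point sees the ray r / f radians off the axis. A picture is of the moment at which its call begins: read the wrist's pose just before it. calibration takes no time and is no camera call; for the wrist camera it gives the pose at the moment of the call.
- r.sign_off(): hands the job in, once; it reports no verdict.
The state is a dict: "clock": time; "qpos": joint angles; "qvel": joint speeds; "joint_efforts": joint torques, N m; "eef_pos": TCP position; "tcp_rot": TCP orientation; "contact_force": force on the tool from outside, world axes, zero at the start; "wrist_torque": the same for the moment, N m; "opening": opening from 0.0 (shut) to 1.0 (fully open).
Only numpy, scipy, OpenCV 4.12 (cv2) and the standard library are available. Lean on these libraries where they do the work, as an engineer would, in place of code of your own. Each camera call takes 0.05 s, during which the arm holds its last target. There are 200 camera calls.

## Working session

There is one attempt and no reset: what is moved stays moved. The work goes in short steps, Python scripts to look and compute and a tool call to move; the robot and the scene stay as the last step left them, time stands still between calls to the robot, and variables do not carry over. Pictures are saved under pics/ and viewed, about 8 in all and at most 12, crops included, and the job is handed in when it is done.

Besides the shell and the picture viewer there is one more tool, called after "Call:" by a JSON object that holds its "name" and its "arguments", one argument or row to a line. jog_arm: Moves the arm, as the interface text tells. Shifts and turns lie within -1 to 1; 1 stands for 10 cm of shift or pi/2 rad of turn. Its arguments: {"type":"object","properties":{"deltas":{"type":"array"},"squeeze":{"type":"number"}},"required":["deltas"]}

```bash
mkdir -p pics
python3 - <<'E'
from rig import r
import cv2,numpy as np
print(r.sense())
for n in("scene","top","wrist"):
    c=r.calibration(n);print(n,np.round(c["mtx"],1).tolist(),np.round(c["world_from_camera"],3).tolist())
for n in("scene","top"):
    cv2.imwrite(f"pics/{n}0.png",r.grab_frame(n))
E
```

```text
{'clock': 0.0, 'qpos': array([-1.30139321e+00,  3.53652623e-01,  1.63413893e+00, -3.82015067e-05,
        1.15524987e+00, -2.38886241e-03]), 'qvel': array([ 0.00026601, -0.00075571,  0.000693  ,  0.00090048,  0.0002506 ,
        0.00206099]), 'joint_efforts': array([-2.69734970e-03, -6.05251122e+01, -3.42072237e+01, -2.91059350e-04,
        9.01151594e-03, -1.77568776e-06]), 'eef_pos': array([ 167.64701737, -601.57227952,  225.05686735]), 'tcp_rot': array([ 3.14156119e+00,  1.44884869e-03, -1.29898893e+00]), 'contact_force': array([-0.50000945,  0.66602177,  0.17747652]), 'wrist_torque': array([-0.00462447, -0.0119445 , -0.0018934 ]), 'opening': 1.0006140291599375}
scene [[428.1, 0.0, 323.1], [0.0, 428.1, 204.7], [0.0, 0.0, 1.0]] [[-0.656, 0.587, -0.475, 1179.498], [0.755, 0.523, -0.396, 477.944], [0.016, -0.618, -0.786, 1100.461], [0.0, 0.0, 0.0, 1.0]]
top [[404.5, 0.0, 323.0], [0.0, 404.5, 204.6], [0.0, 0.0, 1.0]] [[0.02, -0.988, 0.156, 401.533], [-1.0, -0.018, 0.012, -22.648], [-0.009, -0.156, -0.988, 1029.811], [0.0, 0.0, 0.0, 1.0]]
wrist [[309.7, 0.0, 316.1], [0.0, 309.7, 200.1], [0.0, 0.0, 1.0]] [[0.268, -0.914, -0.304, 245.565], [-0.963, -0.255, -0.084, -580.257], [-0.0, 0.315, -0.949, 373.527], [0.0, 0.0, 0.0, 1.0]]
```

View pics/top0.png

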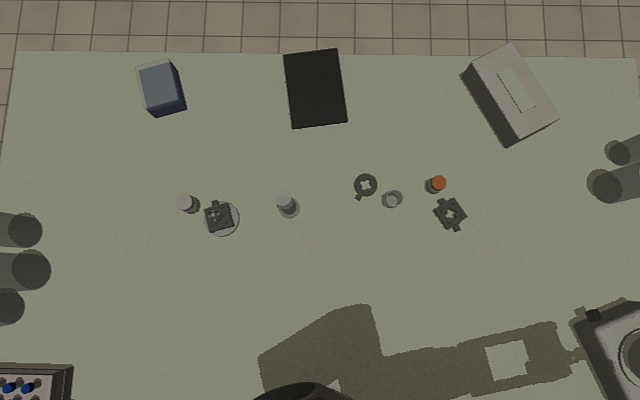

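View pics/scene0.png

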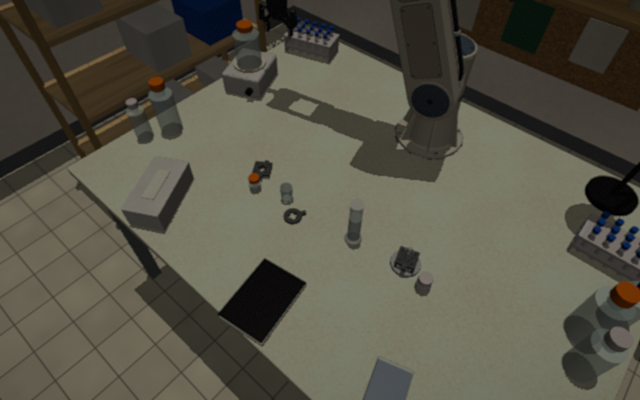

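Top view: hub ≈(219,217), lone round plate ≈(366,185) with lug to lower left, pair ≈(450,214), beaker (392,199), jar (438,183), cylinder (288,205), pot (187,203).

```bash
cat > h.py <<'E'
from rig import r
import cv2,numpy as np
def ray(n,c,uv):
    u=(np.array(uv,float)-c["mtx"][:2,2])/c["mtx"][0,0]
    if n=="wrist":
        t=np.hypot(*u); d=np.array([*(u/t*np.sin(t)),np.cos(t)]) if t>0 else np.array([0,0,1.])
    else: d=np.array([*u,1])
    T=np.array(c["world_from_camera"]); return T[:3,3],T[:3,:3]@d
def atz(n,c,uv,z):
    o,d=ray(n,c,uv); return (o+d*(z-o[2])/d[2])[:2]
def proj(n,c,P):
    T=np.linalg.inv(np.array(c["world_from_camera"])); P=np.atleast_2d(P).astype(float)
    q=P@T[:3,:3].T+T[:3,3]
    if n=="wrist":
        rr=np.hypot(q[:,0],q[:,1]); s=np.arctan2(rr,q[:,2])/np.maximum(rr,1e-9)
    else: s=1/q[:,2]
    return q[:,:2]*s[:,None]*c["mtx"][0,0]+c["mtx"][:2,2]
E
python3 - <<'E'
from h import *
c=r.calibration("top")
for n,uv,z in [("hub",(219,217),40),("round1",(366,185),10),("r1lug",(359,197),10),("pair",(450,214),20),("beaker",(392,199),30),("jar",(438,183),60),("cyl",(286,201),170),("pot",(185,201),62)]:
    print(n,atz("top",c,uv,z).round())
im=cv2.imread("pics/top0.png")
a=cv2.resize(im[165:245,160:320],None,fx=5,fy=5,interpolation=cv2.INTER_CUBIC)
b=cv2.resize(im[165:245,330:490],None,fx=5,fy=5,interpolation=cv2.INTER_CUBIC)
a=np.vstack([a,b])
cv2.imwrite("pics/crop.png",cv2.resize(cv2.convertScaleAbs(a,alpha=1.8),(600,600)))
E
```

```text
hub [522. 245.]
round1 [ 616. -120.]
r1lug [ 584. -102.]
pair [ 543. -330.]
beaker [ 577. -183.]
jar [ 613. -291.]
cyl [544.  68.]
pot [557. 325.]
```

View pics/crop.png

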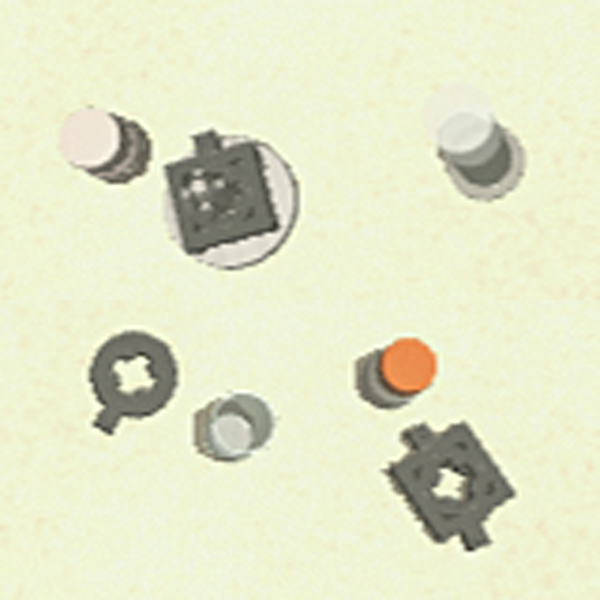

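Crop: the hub lug points up and slightly left. Round1's lug points lower-left. The pair has lugs up-left and lower-right, and I can't yet tell which belongs to the square. I'll take closer wrist views of the pair, round1 and the hub in one tour.

Call:
{"name": "jog_arm", "arguments": {
  "deltas": [
    {"gripper":-1,"translation":[0.297,0.25,-0.075],"dr":[0,0,0]},
    {"gripper":-1,"translation":[0.297,0.25,-0.075],"dr":[0,0,0]},
    {"gripper":-1,"translation":[0.297,0.25,-0.075],"dr":[0,0,0]},
    {"gripper":-1,"translation":[0.297,0.25,-0.075],"dr":[0,0,0]},
    {"gripper":-1,"translation":[0.297,0.25,-0.075],"dr":[0,0,0]},
    {"gripper":-1,"translation":[0.297,0.25,-0.075],"dr":[0,0,0]},
    {"gripper":-1,"translation":[0.297,0.25,-0.075],"dr":[0,0,0]},
    {"gripper":-1,"translation":[0.297,0.25,-0.075],"dr":[0,0,0]},
    {"gripper":-1,"translation":[0.297,0.25,-0.075],"dr":[0,0,0]},
    {"gripper":-1,"translation":[0.297,0.25,-0.075],"dr":[0,0,0]},
    {"gripper":-1,"translation":[0,0,0],"dr":[0,0,0]},
    {"gripper":-1,"translation":[0,0,0],"dr":[0,0,0]}
  ]
}}

```text
clock: 1.1
eef_pos: [465.7, -350.3, 149.9]
tcp_rot: [3.141, 0.001, -1.295]
contact_force: [0.3, -0.7, 0.6]
opening: 1.001
```

```bash
cat >> h.py <<'E'
import pickle
def shot(name):
    c=r.calibration("wrist"); im=r.grab_frame("wrist"); pickle.dump((c,im),open(name+".pkl","wb")); return c,im
def ortho(c,im,ctr,z,half=60,s=4):
    g=(np.arange(2*half*s)/s-half); X=ctr[0]-g[:,None]+0*g[None]; Y=ctr[1]-g[None]+0*g[:,None]  # up=+x,left=+y
    p=proj("wrist",c,np.stack([X,Y,0*X+z],-1).reshape(-1,3)).reshape(*X.shape,2).astype(np.float32)
    return cv2.remap(im,p[...,0],p[...,1],cv2.INTER_CUBIC)
E
python3 -c "
from h import *
shot('pair');s=r.sense();print(s['clock'],s['eef_pos'],s['tcp_rot'],s['contact_force'])"
```

```text
1.15 [ 464.88446961 -351.35525715  150.29693511] [ 3.14064756e+00  7.06964836e-04 -1.29688190e+00] [-1.08929059 -0.58757372  0.5298429 ]
```

Call:
{"name": "jog_arm", "arguments": {
  "deltas": [
    {"gripper":-1,"translation":[0.122,0.35,0],"dr":[0,0,0]},
    {"gripper":-1,"translation":[0.122,0.35,0],"dr":[0,0,0]},
    {"gripper":-1,"translation":[0.122,0.35,0],"dr":[0,0,0]},
    {"gripper":-1,"translation":[0.122,0.35,0],"dr":[0,0,0]},
    {"gripper":-1,"translation":[0.122,0.35,0],"dr":[0,0,0]},
    {"gripper":-1,"translation":[0.122,0.35,0],"dr":[0,0,0]},
    {"gripper":-1,"translation":[0,0,0],"dr":[0,0,0]},
    {"gripper":-1,"translation":[0,0,0],"dr":[0,0,0]}
  ]
}}

```text
clock: 1.82
eef_pos: [538.0, -141.8, 151.1]
tcp_rot: [-3.142, -0.0, -1.297]
contact_force: [-1.2, -0.6, -0.0]
opening: 0.997
```

```bash
python3 -c "
from h import *
shot('round1')"
```

Call:
{"name": "jog_arm", "arguments": {
  "deltas": [
    {"gripper":-1,"translation":[-0.2,0,0.3],"dr":[0,0,0]},
    {"gripper":-1,"translation":[-0.2,0.1,0.3],"dr":[0,0,0]},
    {"gripper":-1,"translation":[-0.2,0.25,0.2],"dr":[0,0,0]},
    {"gripper":-1,"translation":[-0.2,0.35,0],"dr":[0,0,0]},
    {"gripper":-1,"translation":[-0.14,0.38,0],"dr":[0,0,0]},
    {"gripper":-1,"translation":[0,0.41,0],"dr":[0,0,0]},
    {"gripper":-1,"translation":[0,0.41,0],"dr":[0,0,0]},
    {"gripper":-1,"translation":[0,0.41,0],"dr":[0,0,0]},
    {"gripper":-1,"translation":[0,0.41,0],"dr":[0,0,0]},
    {"gripper":-1,"translation":[0,0.41,-0.0],"dr":[0,0,0]},
    {"gripper":-1,"translation":[0,0.39,-0.1],"dr":[0,0,0]},
    {"gripper":-1,"translation":[0,0.13,-0.3],"dr":[0,0,0]}
  ]
}}

```text
clock: 2.87
eef_pos: [447.6, 226.7, 194.1]
tcp_rot: [-3.133, 0.003, -1.3]
contact_force: [1.4, 0.9, 0.2]
opening: 1.004
```

Call:
{"name": "jog_arm", "arguments": {
  "deltas": [
    {"gripper":-1,"translation":[0,0,0],"dr":[0,0,0]},
    {"gripper":-1,"translation":[0,0,0],"dr":[0,0,0]}
  ]
}}

```text
clock: 3.03
eef_pos: [443.4, 221.3, 189.7]
tcp_rot: [3.138, -0.001, -1.299]
contact_force: [-0.5, 0.0, 0.2]
opening: 1.003
```

Run:
```python
from h import *
shot('hub');print(r.sense()['eef_pos'])
tiles=[]
for n,ctr,z in[("pair",(543,-330),20),("round1",(616,-120),10),("hub",(522,245),40)]:
    c,im=pickle.load(open(n+".pkl","rb")); print(n,c["world_from_camera"][:3,3],proj("wrist",c,[*ctr,z]))
    o=cv2.convertScaleAbs(ortho(c,im,ctr,z,75,4),alpha=2)
    for k in range(0,600,40): # 10mm ticks
        o[:6,k]=255;o[:6,k]=(0,0,255);o[k,:6]=(0,0,255)
    cv2.imwrite(f"pics/o_{n}.png",o); tiles.append(cv2.resize(o,(400,400),interpolation=cv2.INTER_AREA))
tiles.append(np.zeros_like(tiles[0]))
m=np.vstack([np.hstack(tiles[:2]),np.hstack(tiles[2:])])
cv2.imwrite("pics/m.png",cv2.resize(m,(600,600)))
```

```text
[444.14545195 221.17013686 190.80107841]
pair [ 543.69136689 -328.60104054  298.33492927] [[317.39395985 101.68225729]]
round1 [ 615.76881054 -120.06870149  299.54451172] [[315.57425707 100.57891589]]
hub [521.67914868 243.14731866 337.91299707] [[313.50889857  98.91190804]]
```

View pics/m.png

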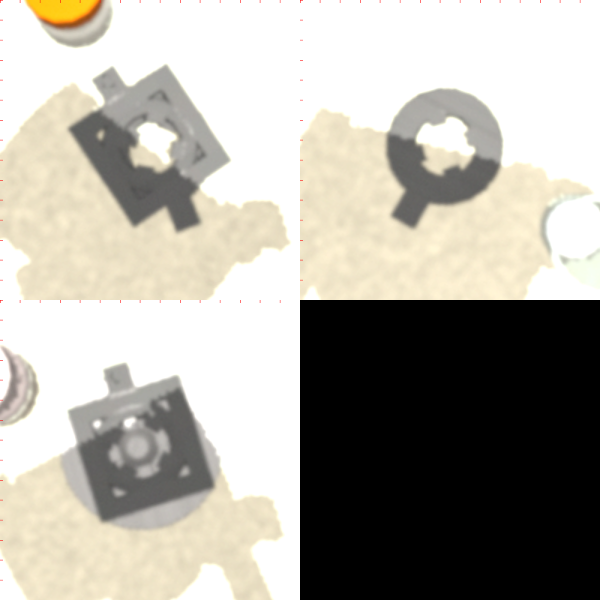

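Montage (2 px/mm, up=+x, left=+y). The square's centre is ≈(150,145) and its lug is up-left, along the square's own axis. The lower-right lug (185,213) is about 7° off, so it is round2's. Round1 is at ≈(445,146) with its lug lower-left. The hub plate is at ≈(141,450) with its lug up. Next I'll fit outlines.

```bash
cat > fit.py <<'E'
from h import *
from scipy.optimize import differential_evolution as DE
def seg(P,n=40): 
    P=np.array(P,float); return np.vstack([np.linspace(a,b,n) for a,b in zip(P[:-1],P[1:])])
def rnd():
    a=np.linspace(.24,2*np.pi-.24,200); return np.vstack([30*np.c_[np.cos(a),np.sin(a)],seg([(29,7),(44,7),(44,-7),(29,-7)])])
def sq(): return seg([(30,7),(44,7),(44,-7),(30,-7),(30,-30),(-30,-30),(-30,30),(30,30),(30,7)])
def bore():
    a=np.linspace(0,2*np.pi,400); rr=np.where(abs(((a%(np.pi/2))-np.pi/4)*11)<4.5,11,15); return np.c_[rr*np.cos(a),rr*np.sin(a)]
def fit(n,T,ctr,z,yaw,dx=8,dy=.2):
    c,im=pickle.load(open(n+".pkl","rb")); g=cv2.GaussianBlur(im,(3,3),0)
    e=np.zeros(im.shape[:2],np.uint8)
    for k in range(3): e|=cv2.Canny(g[...,k],25,60)
    D=np.minimum(cv2.distanceTransform(255-e,cv2.DIST_L2,5),4)
    def pts(v):
        cs,sn=np.cos(v[2]),np.sin(v[2]); P=T@np.array([[cs,sn],[-sn,cs]])+v[:2]
        return proj("wrist",c,np.c_[P,np.full(len(P),z)])
    def cost(v): return cv2.remap(D,pts(v).astype(np.float32)[:,None],None,cv2.INTER_LINEAR).mean()
    s=DE(cost,[(ctr[0]-dx,ctr[0]+dx),(ctr[1]-dx,ctr[1]+dx),(yaw-dy,yaw+dy)],seed=0,popsize=20)
    o=cv2.resize(cv2.convertScaleAbs(im,alpha=1.6),None,fx=4,fy=4,interpolation=cv2.INTER_CUBIC)
    p=pts(s.x); 
    for q in p: cv2.circle(o,tuple(int(t) for t in (q*4+1.5)),0,(0,0,255),-1)
    m=(p.mean(0)*4).astype(int); y0,x0=max(m[1]-190,0),max(m[0]-190,0)
    print(n,s.x.round(2),"deg",np.degrees(s.x[2]).round(1),"cost",round(s.fun,2))
    return s.x,o[y0:y0+380,x0:x0+380]
E
python3 - <<'E'
from fit import *
B=bore()
_,a=fit("pair",np.vstack([sq(),B]),(543,-330),20,.61)
_,b=fit("round1",np.vstack([rnd(),B]),(616,-120),10,2.6)
_,c=fit("hub",sq(),(524,246),40,.25)
_,d=fit("pair",seg([(31,7),(44,7),(44,-7),(31,-7)]),(543,-330),10,.48+np.pi,3)
t=np.linspace(0,2*np.pi,100)
fit("hub",4.5*np.c_[np.cos(t),np.sin(t)],(524,246),86,0)
cv2.imwrite("pics/fit.png",cv2.resize(np.vstack([np.hstack([a,b]),np.hstack([c,d])]),(600,600)))
E
```

```text
pair [ 545.71 -330.11    0.59] deg 33.9 cost 0.93
round1 [ 618.17 -117.43    2.64] deg 151.0 cost 0.47
hub [5.2301e+02 2.4993e+02 3.0000e-01] deg 17.3 cost 0.34
pair [ 543.46 -332.97    3.54] deg 202.9 cost 0.29
hub [ 5.2325e+02  2.5009e+02 -1.9000e-01] deg -10.6 cost 0.14
```

View pics/fit.png

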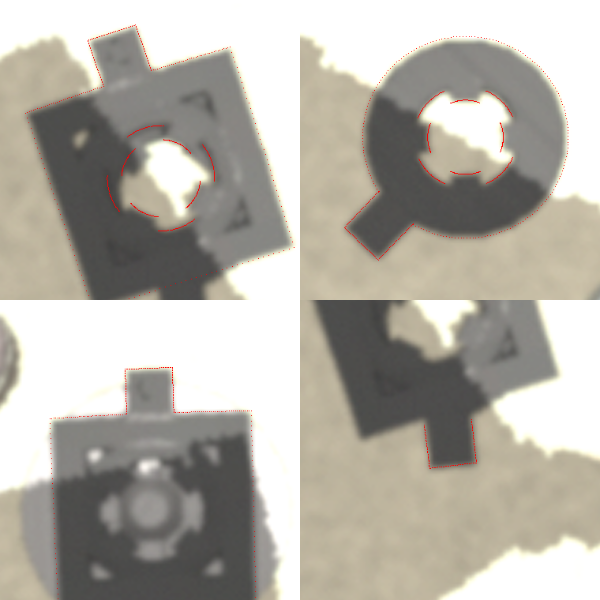

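Call:
{"name": "jog_arm", "arguments": {
  "deltas": [
    {"gripper":-0.7,"translation":[0,0,0.3],"dr":[0,0,0]},
    {"gripper":-0.7,"translation":[0.174,-0.338,0],"dr":[0,0,-0.005]},
    {"gripper":-0.7,"translation":[0.174,-0.338,0],"dr":[0,0,-0.005]},
    {"gripper":-0.7,"translation":[0.174,-0.338,0],"dr":[0,0,-0.005]},
    {"gripper":-0.7,"translation":[0.174,-0.338,0],"dr":[0,0,-0.005]},
    {"gripper":-0.7,"translation":[0.174,-0.338,0],"dr":[0,0,-0.005]},
    {"gripper":-0.7,"translation":[0.174,-0.338,0],"dr":[0,0,-0.005]},
    {"gripper":-0.7,"translation":[0.174,-0.338,0],"dr":[0,0,-0.005]},
    {"gripper":-0.7,"translation":[0.174,-0.338,0],"dr":[0,0,-0.005]},
    {"gripper":-0.7,"translation":[0.174,-0.338,0],"dr":[0,0,-0.005]},
    {"gripper":-0.7,"translation":[0.174,-0.338,0],"dr":[0,0,-0.005]},
    {"gripper":-0.7,"translation":[0,0,-0.2],"dr":[0,0,0]}
  ]
}}

```text
clock: 4.08
eef_pos: [622.6, -124.1, 206.2]
tcp_rot: [-3.132, -0.006, -1.384]
contact_force: [-0.1, 0.9, 0.8]
opening: 0.849
```

Call:
{"name": "jog_arm", "arguments": {
  "deltas": [
    {"gripper":-0.7,"translation":[0,0,-0.4],"dr":[0,0,0]},
    {"gripper":-0.7,"translation":[0,0,-0.4],"dr":[0,0,0]},
    {"gripper":-0.7,"translation":[0,0,-0.4],"dr":[0,0,0]},
    {"gripper":-0.7,"translation":[0,0,0],"dr":[0,0,0]},
    {"gripper":-0.7,"translation":[0,0,0],"dr":[0,0,0]}
  ]
}}

```text
clock: 4.5
eef_pos: [616.5, -116.9, 80.7]
tcp_rot: [3.139, 0.001, -1.38]
contact_force: [0.7, -0.1, 1.3]
opening: 0.852
```

Run:
```python
from fit import *
shot('g1'); s=r.sense(); print(s['clock'],s['eef_pos'],s['tcp_rot'],s['opening'],s['contact_force'])
_,b=fit("g1",np.vstack([rnd(),bore()]),(618,-117.4),10,2.64)
c,im=pickle.load(open("g1.pkl","rb"))
cv2.imwrite("pics/g1.png",np.hstack([cv2.resize(cv2.convertScaleAbs(im,alpha=1.5),(480,300)),cv2.resize(b,(300,300))]))
```

```text
4.55 [ 618.47799052 -116.82422323   82.82359027] [-3.14063138e+00 -5.92981136e-04 -1.37937598e+00] 0.8523856996863018 [ 0.17615012 -0.88775007  0.76425828]
g1 [ 619.14 -117.09    2.66] deg 152.4 cost 0.8
```

View pics/g1.png

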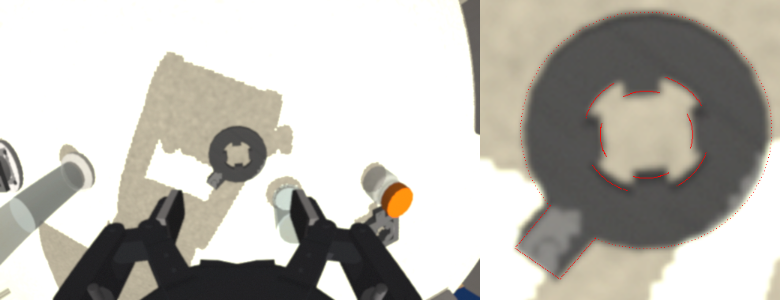

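Overview: the plate (237,153) is centred between the fingertips (178,195) and (297,195). The second fit agrees with the first to 1 mm. I'll descend and feel for the bench.

Call:
{"name": "jog_arm", "arguments": {
  "deltas": [
    {"gripper":-0.7,"translation":[0,0,-0.27],"dr":[0,0,0]},
    {"gripper":-0.7,"translation":[0,0,-0.25],"dr":[0,0,0]},
    {"gripper":-0.7,"translation":[0,0,0],"dr":[0,0,0]},
    {"gripper":-0.7,"translation":[0,0,-0.03],"dr":[0,0,0]},
    {"gripper":-0.7,"translation":[0,0,0],"dr":[0,0,0]}
  ]
}}

```text
clock: 4.97
eef_pos: [619.7, -115.6, 28.4]
tcp_rot: [-3.138, -0.001, -1.378]
contact_force: [-0.2, -0.1, 0.3]
opening: 0.845
```

Call:
{"name": "jog_arm", "arguments": {
  "deltas": [
    {"gripper":-0.7,"translation":[0,0,-0.02],"dr":[0,0,0]},
    {"gripper":-0.7,"translation":[0,0,0],"dr":[0,0,0]}
  ]
}}

```text
clock: 5.13
eef_pos: [619.1, -115.3, 25.5]
tcp_rot: [-3.139, -0.001, -1.378]
contact_force: [-0.4, 0.4, 0.1]
opening: 0.849
```

Call:
{"name": "jog_arm", "arguments": {
  "deltas": [
    {"gripper":-0.7,"translation":[0,0,-0.02],"dr":[0,0,0]},
    {"gripper":-0.7,"translation":[0,0,0],"dr":[0,0,0]}
  ]
}}

```text
clock: 5.3
eef_pos: [618.2, -115.0, 22.2]
tcp_rot: [-3.141, -0.0, -1.377]
contact_force: [0.9, -0.2, 0.4]
opening: 0.852
```

Call:
{"name": "jog_arm", "arguments": {
  "deltas": [
    {"gripper":-0.7,"translation":[0,-0.02,-0.02],"dr":[0,0,0]},
    {"gripper":-0.7,"translation":[0,0,0],"dr":[0,0,0]}
  ]
}}

```text
clock: 5.47
eef_pos: [617.9, -117.3, 19.6]
tcp_rot: [3.141, 0.0, -1.377]
contact_force: [-0.7, 0.4, -0.2]
opening: 0.852
```

Call:
{"name": "jog_arm", "arguments": {
  "deltas": [
    {"gripper":-0.6,"translation":[0,0,-0.02],"dr":[0,0,0]},
    {"gripper":-0.6,"translation":[0,0,0],"dr":[0,0,0]}
  ]
}}

```text
clock: 5.63
eef_pos: [617.7, -117.1, 17.3]
tcp_rot: [3.141, 0.0, -1.378]
contact_force: [-0.7, -0.2, -1.1]
opening: 0.801
```

Call:
{"name": "jog_arm", "arguments": {
  "deltas": [
    {"gripper":-0.55,"translation":[0,0,-0.02],"dr":[0,0,0]},
    {"gripper":-0.55,"translation":[0,0,0],"dr":[0,0,0]}
  ]
}}

```text
clock: 5.8
eef_pos: [617.8, -117.0, 15.4]
tcp_rot: [3.141, 0.0, -1.378]
contact_force: [-0.6, 0.2, 0.4]
opening: 0.774
```

Call:
{"name": "jog_arm", "arguments": {
  "deltas": [
    {"gripper":-0.55,"translation":[0,0,-0.02],"dr":[0,0,0]},
    {"gripper":-0.55,"translation":[0,0,0],"dr":[0,0,0]}
  ]
}}

```text
clock: 5.97
eef_pos: [617.8, -117.0, 13.4]
tcp_rot: [3.141, 0.0, -1.378]
contact_force: [-0.1, -0.0, 0.1]
opening: 0.773
```

Call:
{"name": "jog_arm", "arguments": {
  "deltas": [
    {"gripper":-0.55,"translation":[0,0,-0.02],"dr":[0,0,0]},
    {"gripper":-0.55,"translation":[0,0,0],"dr":[0,0,0]}
  ]
}}

```text
clock: 6.13
eef_pos: [617.8, -117.0, 11.4]
tcp_rot: [3.141, 0.0, -1.378]
contact_force: [-0.2, 0.0, 0.2]
opening: 0.775
```

Run:
```python
from h import *
c,im=shot('g1b')
cv2.imwrite("pics/g1b.png",cv2.convertScaleAbs(cv2.resize(im[150:350,170:470],(750,500)),alpha=2.0))
print(c["world_from_camera"][:3,3])
```

```text
[ 697.18394463 -101.67162704  159.89231126]
```

View pics/g1b.png

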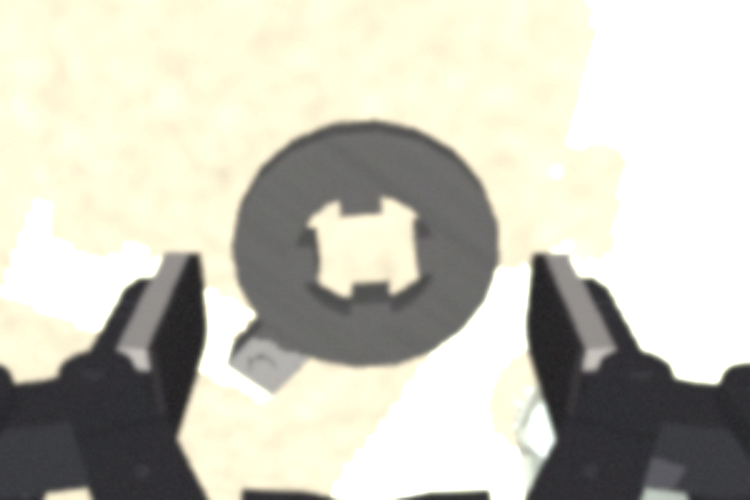

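Run:
```python
from h import *
c,im=pickle.load(open("g1b.pkl","rb"))
yaw=-1.378; x=np.array([np.cos(yaw),np.sin(yaw)]); cam=-np.array([np.sin(yaw),-np.cos(yaw)])
t=np.array([617.8,-117.0])
for z in(0,5,10,15,20,25):
  for s in(-1,1): print(z,s,proj("wrist",c,[*(t+s*x*33+cam*11),z]).round(1))
```

```text
0 -1 [[257.5 228. ]]
0 1 [[373.4 228. ]]
5 -1 [[255.9 231.6]]
5 1 [[375.  231.5]]
10 -1 [[254.3 235.3]]
10 1 [[376.6 235.3]]
15 -1 [[252.6 239.3]]
15 1 [[378.3 239.3]]
20 -1 [[250.8 243.5]]
20 1 [[380.1 243.5]]
25 -1 [[248.9 248. ]]
25 1 [[382. 248.]]
```

Run:
```python
from fit import *
for z in(-10,-5,0,5,10):
    print(z); fit("g1b",np.vstack([rnd(),bore()]),(618,-117.4),z,2.64)
for z in(-5,5,15): 
    print(z); fit("round1",np.vstack([rnd(),bore()]),(618,-117.4),z,2.64)
for z in(25,30,40,45): print(z); fit("hub",sq(),(523,250),z,.3)
```

```text
-10
g1b [ 610.64 -118.6     2.58] deg 147.7 cost 2.06
-5
g1b [ 613.78 -118.02    2.59] deg 148.7 cost 1.9
0
g1b [ 616.65 -117.55    2.61] deg 149.3 cost 1.67
5
g1b [ 616.92 -117.53    2.67] deg 152.7 cost 1.55
10
g1b [ 618.94 -117.04    2.65] deg 152.1 cost 1.41
-5
round1 [ 617.95 -117.27    2.63] deg 150.8 cost 0.55
5
round1 [ 618.07 -117.35    2.63] deg 150.9 cost 0.31
15
round1 [ 618.22 -117.78    2.63] deg 150.8 cost 0.75
25
hub [5.2452e+02 2.5051e+02 3.0000e-01] deg 17.3 cost 0.9
30
hub [5.2388e+02 2.5036e+02 3.1000e-01] deg 17.5 cost 0.65
40
hub [5.2303e+02 2.4997e+02 3.0000e-01] deg 17.3 cost 0.34
45
hub [5.2252e+02 2.4961e+02 3.0000e-01] deg 17.4 cost 0.56
```

Call:
{"name": "jog_arm", "arguments": {
  "deltas": [
    {"gripper":-0.3,"translation":[0,0,0],"dr":[0,0,0]},
    {"gripper":-0.3,"translation":[0,0,0],"dr":[0,0,0]},
    {"gripper":-0.3,"translation":[0,0,0],"dr":[0,0,0]}
  ],
  "squeeze": 20
}}

```text
clock: 6.43
eef_pos: [618.0, -117.1, 11.8]
tcp_rot: [-3.142, -0.0, -1.378]
contact_force: [0.2, -1.1, -0.8]
opening: 0.648
```

Run:
```python
from fit import *
c=r.calibration("top")
print(atz("top",c,(395.3,198.3),60),atz("top",c,(390,199.7),0))
t=np.linspace(0,2*np.pi,200); C=22*np.c_[np.cos(t),np.sin(t)]
_,a=fit("round1",C,(577,-183),60,0,14,.01)
_,b=fit("round1",C,(577,-183),0,0,14,.01)
_,d=fit("g1",C,(577,-183),60,0,14,.01)
c,im=shot("g1c"); print(r.sense()["eef_pos"])
cv2.imwrite("pics/bk.png",np.hstack([cv2.resize(x,(240,240)) for x in(a,b,d)]))
```

```text
[ 573.66983638 -186.40460456] [ 580.40760808 -182.86193786]
round1 [ 577.09 -180.08   -0.  ] deg -0.3 cost 1.6
round1 [ 5.658e+02 -1.970e+02  1.000e-02] deg 0.4 cost 1.43
g1 [ 579.4 -185.2   -0. ] deg -0.3 cost 2.01
[ 618.03267778 -117.08612386   11.85115189]
```

View pics/bk.png

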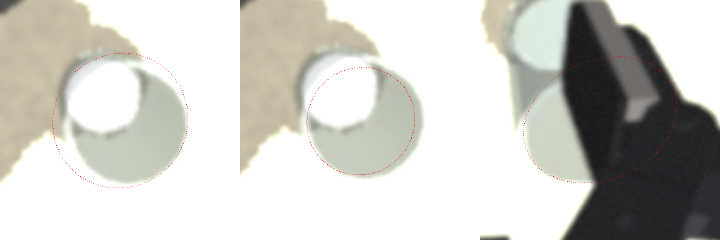

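The beaker rim circle gives (577,-181). Jaws at −119° (across the lug axis) give the best clearance to it. I'll raise, turn −40° and re-measure the plate.

Call:
{"name": "jog_arm", "arguments": {
  "deltas": [
    {"gripper":-0.55,"translation":[0,0,0.4],"dr":[0,0,0]},
    {"gripper":-0.55,"translation":[0,0,0.3],"dr":[0,0,-0.074]},
    {"gripper":-0.55,"translation":[0,0,0],"dr":[0,0,-0.074]},
    {"gripper":-0.55,"translation":[0,0,0],"dr":[0,0,-0.074]},
    {"gripper":-0.55,"translation":[0,0,0],"dr":[0,0,-0.074]},
    {"gripper":-0.55,"translation":[0,0,0],"dr":[0,0,-0.074]},
    {"gripper":-0.55,"translation":[0,0,0],"dr":[0,0,-0.074]},
    {"gripper":-0.55,"translation":[0,0,0],"dr":[0,0,0]},
    {"gripper":-0.55,"translation":[0,0,0],"dr":[0,0,0]}
  ]
}}

```text
clock: 7.23
eef_pos: [618.0, -117.1, 81.8]
tcp_rot: [-3.142, 0.0, -2.071]
contact_force: [-0.1, 0.1, 0.1]
opening: 0.779
```

Run:
```python
from fit import *
s=r.sense();c,im=shot("g1d"); print(s["eef_pos"],s["tcp_rot"])
_,b=fit("g1d",np.vstack([rnd(),bore()]),(618,-117.4),10,2.64)
cv2.imwrite("pics/g1d.png",np.hstack([cv2.resize(cv2.convertScaleAbs(im[120:370,120:520],alpha=1.5),(480,300)),cv2.resize(b,(300,300))]))
```

```text
[ 617.98426924 -117.05517309   81.82886266] [-3.14153045e+00  8.22219626e-06 -2.07133384e+00]
g1d [ 619.   -117.87    2.63] deg 150.7 cost 0.77
```

View pics/g1d.png

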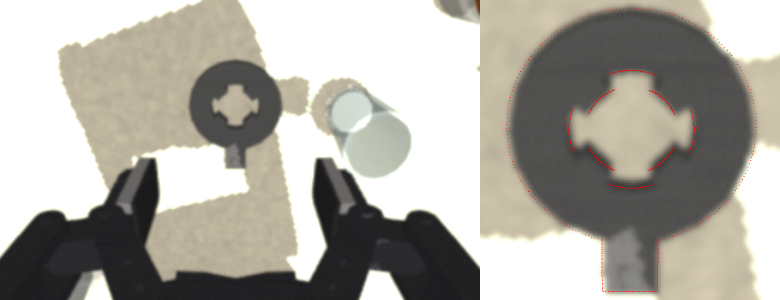

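Picture: the plate is unmoved at (237,105) between the fingers, and the beaker (375,135) is off to the right. Now lowering.

Call:
{"name": "jog_arm", "arguments": {
  "deltas": [
    {"gripper":-0.55,"translation":[0.005,-0.003,-0.35],"dr":[0,0,0]},
    {"gripper":-0.55,"translation":[0,0,-0.36],"dr":[0,0,0]},
    {"gripper":-0.55,"translation":[0,0,0],"dr":[0,0,0]},
    {"gripper":-0.55,"translation":[0,0,-0.02],"dr":[0,0,0]},
    {"gripper":-0.55,"translation":[0,0,0],"dr":[0,0,0]}
  ]
}}

```text
clock: 7.7
eef_pos: [618.6, -117.4, 9.5]
tcp_rot: [3.141, -0.0, -2.074]
contact_force: [0.4, 0.3, -0.6]
opening: 0.775
```

Call:
{"name": "jog_arm", "arguments": {
  "deltas": [
    {"gripper":-0.55,"translation":[0,0,-0.02],"dr":[0,0,0]},
    {"gripper":-0.55,"translation":[0,0,0],"dr":[0,0,0]}
  ]
}}

```text
clock: 7.87
eef_pos: [619.2, -117.5, 8.1]
tcp_rot: [-3.14, 0.001, -2.075]
contact_force: [0.2, -0.5, 0.6]
opening: 0.775
```

Call:
{"name": "jog_arm", "arguments": {
  "deltas": [
    {"gripper":-0.55,"translation":[0,0,-0.02],"dr":[0,0,0]},
    {"gripper":-0.55,"translation":[0,0,0],"dr":[0,0,0]}
  ]
}}

```text
clock: 8.03
eef_pos: [618.8, -117.4, 5.4]
tcp_rot: [-3.141, 0.0, -2.075]
contact_force: [-0.7, -0.5, 0.1]
opening: 0.776
```

Call:
{"name": "jog_arm", "arguments": {
  "deltas": [
    {"gripper":-0.55,"translation":[0,0,-0.02],"dr":[0,0,0]},
    {"gripper":-0.55,"translation":[0,0,0],"dr":[0,0,0]}
  ]
}}

```text
clock: 8.2
eef_pos: [620.1, -117.4, 4.4]
tcp_rot: [-3.139, 0.001, -2.075]
contact_force: [-0.1, 3.5, 10.8]
opening: 0.772
```

Call:
{"name": "jog_arm", "arguments": {
  "deltas": [
    {"gripper":-0.55,"translation":[0,0,-0.02],"dr":[0,0,0]},
    {"gripper":-0.55,"translation":[0,0,0],"dr":[0,0,0]}
  ]
}}

```text
clock: 8.37
eef_pos: [621.7, -117.3, 4.0]
tcp_rot: [-3.136, 0.002, -2.075]
contact_force: [-0.4, 4.8, 22.3]
opening: 0.777
```

Call:
{"name": "jog_arm", "arguments": {
  "deltas": [
    {"gripper":-0.55,"translation":[0,0,-0.02],"dr":[0,0,0]},
    {"gripper":-0.55,"translation":[0,0,0],"dr":[0,0,0]}
  ]
}}

```text
clock: 8.53
eef_pos: [623.5, -117.3, 3.6]
tcp_rot: [-3.133, 0.003, -2.074]
contact_force: [0.5, 8.0, 33.6]
opening: 0.773
```

Run:
```python
from fit import *
s=r.sense();c,im=shot("g1e"); print(s["eef_pos"],s["contact_force"],s["joint_efforts"])
cv2.imwrite("pics/g1e.png",np.hstack([cv2.resize(cv2.convertScaleAbs(im[120:370,120:520],alpha=2),(800,500))]))
```

```text
[ 623.46323718 -117.28218156    3.61890511] [ 0.54588749  8.0352675  33.57669159] [ -5.19566417 -47.52033234 -14.44786012  -0.61130024  -0.84721031
  -0.19864869]
```

View pics/g1e.png

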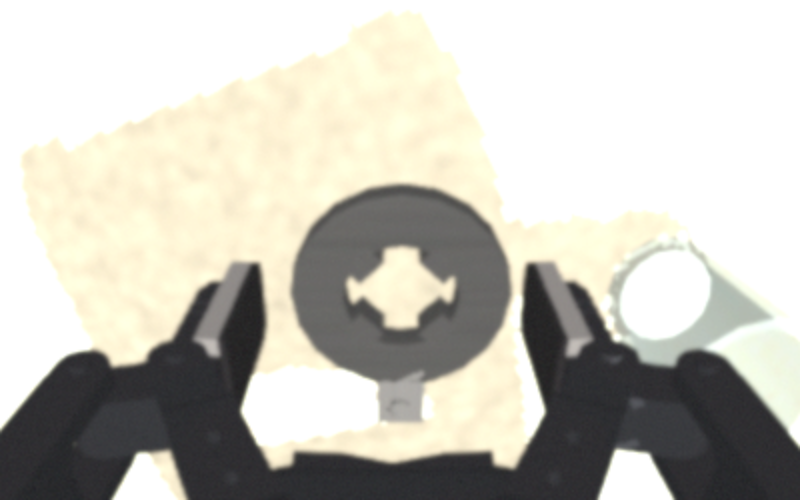

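Run:
```python
from h import *
s=r.sense(); print(s["wrist_torque"],s["contact_force"],s["eef_pos"],s["tcp_rot"])
c,im=pickle.load(open("g1e.pkl","rb"))
yaw=-2.074; x=np.array([np.cos(yaw),np.sin(yaw)]); cam=-np.array([np.sin(yaw),-np.cos(yaw)]); t=s["eef_pos"][:2]
for h in(33,36):
  for w in(0,6,11):
    for z in(0,8,16,24): print(h,w,z,*[(proj("wrist",c,[*(t+k*x*h+cam*w),z])[0]-[120,120])*2 for k in(-1,1)])
for a in np.arange(0,6.3,1.05):print("rim",(proj("wrist",c,[577+22*np.cos(a),-181+22*np.sin(a),60])[0]-120)*2)
```

```text
[-0.63727341  0.90257594 -0.21464921] [ 1.22613591  8.39801988 34.0065372 ] [ 623.34392521 -117.2303066     3.61874829] [-3.13320353  0.00336002 -2.07439952]
33 0 0 [273.51772259 264.17702148] [508.9980845  264.29304628]
33 0 8 [268.35837848 277.74634286] [513.95772971 277.89065963]
33 0 16 [262.79003682 292.4777104 ] [519.31074653 292.65611975]
33 0 24 [256.77061759 308.50546841] [525.09765102 308.72508144]
33 6 0 [271.85759505 244.96842711] [510.60243263 245.06209601]
33 6 8 [266.49554481 257.94095385] [515.75928333 258.0611536 ]
33 6 16 [260.69105956 272.06414913] [521.34210858 272.216643  ]
33 6 24 [254.39542137 287.47865072] [527.39791379 287.67058322]
33 11 0 [270.50055779 228.51534386] [511.91266493 228.58877411]
33 11 8 [264.9693506  240.93599293] [517.23405042 241.03415714]
33 11 16 [258.96688959 254.48984243] [523.009518   254.61839847]
33 11 24 [252.4384603  269.32162212] [529.29193992 269.48765203]
36 0 0 [263.119135   263.93787513] [519.42859291 264.06345223]
36 0 8 [257.53996183 277.4529754 ] [524.81219905 277.60908601]
36 0 16 [251.52209196 292.11864848] [530.61955952 292.31151259]
36 0 24 [245.02102677 308.06659706] [536.89374016 308.30382686]
36 6 0 [261.32395248 244.76784114] [521.16932776 244.86917494]
36 6 8 [255.52687067 257.68935743] [526.76562928 257.81932075]
36 6 16 [249.25544671 271.75011015] [532.82057036 271.91488111]
36 6 24 [242.45818862 287.08794361] [539.38408337 287.29516695]
36 11 0 [259.85678707 228.35002331] [522.59080108 228.42942112]
36 11 8 [253.87792591 240.72299862] [528.36450543 240.82908651]
36 11 16 [247.39401906 254.21792798] [534.62690712 254.35677016]
36 11 24 [240.34726215 268.97665391] [541.43414117 269.15582628]
rim [722.47908164 349.70531004]
rim [654.35007766 425.72999208]
rim [676.06777809 479.63645861]
rim [752.7351882  466.05529947]
rim [813.05669795 400.90899368]
rim [803.1424527 339.6269035]
```

The wrist moment points the contact towards the beaker, so the gripper body or knuckle is probably on the beaker rim and not the tips on the bench. I'll lift off and calibrate tip height on bare bench.

Call:
{"name": "jog_arm", "arguments": {
  "deltas": [
    {"gripper":-0.55,"translation":[0,0,0.1],"dr":[0,0,0]},
    {"gripper":-0.55,"translation":[0,0,0.4],"dr":[0,0,0]},
    {"gripper":-0.55,"translation":[0,0,0.2],"dr":[0,0,0]},
    {"gripper":-0.55,"translation":[0.3,0.3,0],"dr":[0,0,0]},
    {"gripper":-0.55,"translation":[0.3,0.3,0],"dr":[0,0,0]},
    {"gripper":-0.55,"translation":[0.2,0.2,0],"dr":[0,0,0]},
    {"gripper":-0.55,"translation":[0,0,-0.35],"dr":[0,0,0]},
    {"gripper":-0.55,"translation":[0,0,-0.3],"dr":[0,0,0]},
    {"gripper":-0.55,"translation":[0,0,0],"dr":[0,0,0]},
    {"gripper":-0.55,"translation":[0,0,0],"dr":[0,0,0]}
  ]
}}

```text
clock: 9.42
eef_pos: [695.6, -38.3, 2.3]
tcp_rot: [3.138, -0.002, -2.075]
contact_force: [-0.0, 0.9, 1.0]
opening: 0.775
```

Call:
{"name": "jog_arm", "arguments": {
  "deltas": [
    {"gripper":-0.55,"translation":[0,0,-0.04],"dr":[0,0,0]},
    {"gripper":-0.55,"translation":[0,0,0],"dr":[0,0,0]}
  ]
}}

```text
clock: 9.58
eef_pos: [698.4, -38.9, 1.3]
tcp_rot: [-3.14, 0.001, -2.076]
contact_force: [-0.1, 0.4, 0.1]
opening: 0.775
```

Call:
{"name": "jog_arm", "arguments": {
  "deltas": [
    {"gripper":-0.55,"translation":[0,0,-0.03],"dr":[0,0,0]},
    {"gripper":-0.55,"translation":[0,0,0],"dr":[0,0,0]}
  ]
}}

```text
clock: 9.75
eef_pos: [698.0, -38.8, -2.2]
tcp_rot: [-3.14, 0.001, -2.075]
contact_force: [0.6, 0.8, 0.3]
opening: 0.776
```

Confirmed: there is no bench contact here even at TCP z=−2, so the earlier contact was the beaker. Continuing down.

Call:
{"name": "jog_arm", "arguments": {
  "deltas": [
    {"gripper":-0.55,"translation":[0,0,-0.03],"dr":[0,0,0]},
    {"gripper":-0.55,"translation":[0,0,0],"dr":[0,0,0]}
  ]
}}

```text
clock: 9.92
eef_pos: [697.4, -38.5, -6.1]
tcp_rot: [-3.141, 0.0, -2.075]
contact_force: [-0.2, 0.7, -0.1]
opening: 0.772
```

Call:
{"name": "jog_arm", "arguments": {
  "deltas": [
    {"gripper":-0.55,"translation":[0,0,-0.03],"dr":[0,0,0]},
    {"gripper":-0.55,"translation":[0,0,0],"dr":[0,0,0]}
  ]
}}

```text
clock: 10.08
eef_pos: [697.1, -38.4, -9.7]
tcp_rot: [3.141, -0.0, -2.075]
contact_force: [0.0, 0.7, 0.1]
opening: 0.772
```

Call:
{"name": "jog_arm", "arguments": {
  "deltas": [
    {"gripper":-0.55,"translation":[0,0,-0.03],"dr":[0,0,0]},
    {"gripper":-0.55,"translation":[0,0,0],"dr":[0,0,0]}
  ]
}}

```text
clock: 10.25
eef_pos: [697.7, -38.5, -12.0]
tcp_rot: [-3.141, 0.0, -2.075]
contact_force: [-0.8, 0.8, 4.3]
opening: 0.774
```

Call:
{"name": "jog_arm", "arguments": {
  "deltas": [
    {"gripper":-0.55,"translation":[0,0,-0.03],"dr":[0,0,0]},
    {"gripper":-0.55,"translation":[0,0,0],"dr":[0,0,0]}
  ]
}}

```text
clock: 10.42
eef_pos: [697.7, -38.4, -12.2]
tcp_rot: [-3.141, 0.0, -2.075]
contact_force: [-10.6, 0.9, 29.9]
opening: 0.776
```

Bench contact occurs at TCP z≈−12 for this opening, so I'll use that empirical tip offset. The lower body must then clear the beaker sideways. I'll use jaws at −69° (40° from the lug), offset 5 mm away from the beaker.

Call:
{"name": "jog_arm", "arguments": {
  "deltas": [
    {"gripper":-0.55,"translation":[0,0,0.4],"dr":[0,0,0]},
    {"gripper":-0.55,"translation":[0,0,0.4],"dr":[0,0,0.079]},
    {"gripper":-0.55,"translation":[-0.25,-0.25,0.1],"dr":[0,0,0.079]},
    {"gripper":-0.55,"translation":[-0.25,-0.25,0],"dr":[0,0,0.079]},
    {"gripper":-0.55,"translation":[-0.245,-0.27,0],"dr":[0,0,0.079]},
    {"gripper":-0.55,"translation":[0,0,0],"dr":[0,0,0.079]},
    {"gripper":-0.55,"translation":[0,0,0],"dr":[0,0,0.079]},
    {"gripper":-0.55,"translation":[0,0,0],"dr":[0,0,0.079]},
    {"gripper":-0.55,"translation":[0,0,0],"dr":[0,0,0]},
    {"gripper":-0.55,"translation":[0,0,0],"dr":[0,0,0]}
  ]
}}

```text
clock: 11.25
eef_pos: [622.9, -115.4, 74.7]
tcp_rot: [3.142, 0.0, -1.21]
contact_force: [-0.5, -0.2, 0.3]
opening: 0.773
```

```bash
cat > see.py <<'E'
from fit import *
def st(): s=r.sense(); print(round(s["clock"],2),s["eef_pos"].round(1),"yawdeg",np.degrees(s["tcp_rot"][2]).round(1),"F",s["contact_force"].round(1),"op",round(s["opening"],3))
E
python3 - <<'E'
from see import *
st();shot("g1f")
fit("g1f",np.vstack([rnd(),bore()]),(618,-117.4),8,2.64)
t=np.linspace(0,2*np.pi,200);fit("g1f",22*np.c_[np.cos(t),np.sin(t)],(577,-181),60,0,14,.01)
E
```

```text
11.25 [ 622.9 -115.4   74.7] yawdeg -69.3 F [-0.5 -0.2  0.3] op 0.773
g1f [ 618.4  -117.09    2.66] deg 152.6 cost 0.84
g1f [ 5.7908e+02 -1.8509e+02 -1.0000e-02] deg -0.4 cost 2.32
```

Call:
{"name": "jog_arm", "arguments": {
  "deltas": [
    {"gripper":-0.55,"translation":[0,0,-0.35],"dr":[0,0,0]},
    {"gripper":-0.55,"translation":[0,0,-0.33],"dr":[0,0,0]},
    {"gripper":-0.55,"translation":[0,0,0],"dr":[0,0,0]},
    {"gripper":-0.55,"translation":[0,0,-0.05],"dr":[0,0,0]},
    {"gripper":-0.55,"translation":[0,0,0],"dr":[0,0,0]}
  ]
}}

```text
clock: 11.72
eef_pos: [623.2, -115.3, 2.0]
tcp_rot: [3.141, 0.0, -1.208]
contact_force: [0.1, 0.2, 0.4]
opening: 0.781
```

Call:
{"name": "jog_arm", "arguments": {
  "deltas": [
    {"gripper":-0.55,"translation":[0,0,-0.05],"dr":[0,0,0]},
    {"gripper":-0.55,"translation":[0,0,0],"dr":[0,0,0]}
  ]
}}

```text
clock: 11.88
eef_pos: [623.8, -115.6, -2.3]
tcp_rot: [-3.14, -0.001, -1.207]
contact_force: [0.3, -0.9, -0.4]
opening: 0.776
```

Call:
{"name": "jog_arm", "arguments": {
  "deltas": [
    {"gripper":-0.55,"translation":[0,0,-0.05],"dr":[0,0,0]},
    {"gripper":-0.55,"translation":[0,0,0],"dr":[0,0,0]}
  ]
}}

```text
clock: 12.05
eef_pos: [623.1, -115.5, -8.1]
tcp_rot: [-3.141, -0.0, -1.207]
contact_force: [-0.8, -0.4, -0.5]
opening: 0.776
```

Call:
{"name": "jog_arm", "arguments": {
  "deltas": [
    {"gripper":0,"translation":[0,0,0],"dr":[0,0,0]},
    {"gripper":0,"translation":[0,0,0],"dr":[0,0,0]},
    {"gripper":0,"translation":[0,0,0],"dr":[0,0,0]},
    {"gripper":0,"translation":[0,0,0],"dr":[0,0,0]}
  ],
  "squeeze": 40
}}

```text
clock: 12.38
eef_pos: [622.9, -115.4, -7.4]
tcp_rot: [-3.142, -0.0, -1.206]
contact_force: [-1.6, 0.5, 5.7]
opening: 0.667
```

Call:
{"name": "jog_arm", "arguments": {
  "deltas": [
    {"gripper":0,"translation":[0,0,0.1],"dr":[0,0,0]},
    {"gripper":0,"translation":[0,0,0.4],"dr":[0,0,0]},
    {"gripper":0,"translation":[0,0,0.3],"dr":[0,0,0]},
    {"gripper":0,"translation":[0,0,0],"dr":[0,0,0]}
  ]
}}

```text
clock: 12.72
eef_pos: [626.9, -116.2, 78.5]
tcp_rot: [-3.134, -0.005, -1.206]
contact_force: [1.5, -1.4, -0.6]
opening: 0.664
```

Run:
```python
from see import *
st();c,im=shot("h1")
t=r.sense()["eef_pos"]
z=t[2]+20
_,b=fit("h1",np.vstack([rnd(),bore()]),(618,-117.4),z,2.64)
cv2.imwrite("pics/h1.png",np.hstack([cv2.resize(cv2.convertScaleAbs(im[120:370,120:520],alpha=1.8),(480,300)),cv2.resize(b,(300,300))]))
```

```text
12.72 [ 626.9 -116.2   78.5] yawdeg -69.1 F [ 1.5 -1.4 -0.6] op 0.664
h1 [ 622.97 -117.75    2.66] deg 152.2 cost 1.72
```

View pics/h1.png

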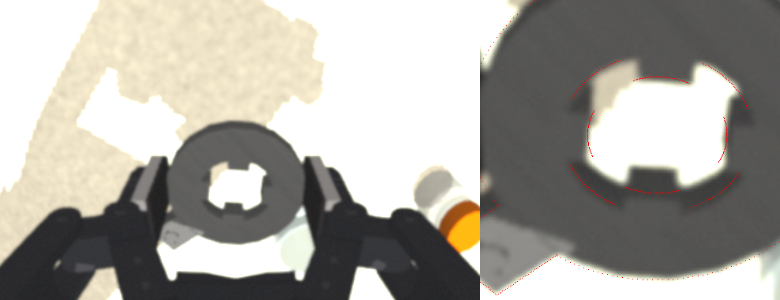

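Picture: round1 is held squarely between the pads, with the lug lower left and the bore at (237,185). Opening 0.664, yaw still about 152°. Carrying it over to the hub.

Call:
{"name": "jog_arm", "arguments": {
  "deltas": [
    {"gripper":0,"translation":[0,0,0.4],"dr":[0,0,0.06]},
    {"gripper":0,"translation":[0,0,0.4],"dr":[0,0,0.06]},
    {"gripper":0,"translation":[0,0,0.4],"dr":[0,0,0.06]},
    {"gripper":0,"translation":[-0.1,0.37,0],"dr":[0,0,0.06]},
    {"gripper":0,"translation":[-0.1,0.37,0],"dr":[0,0,0.06]},
    {"gripper":0,"translation":[-0.1,0.37,0],"dr":[0,0,0.06]},
    {"gripper":0,"translation":[-0.1,0.37,0],"dr":[0,0,0.06]},
    {"gripper":0,"translation":[-0.1,0.37,0],"dr":[0,0,0.06]},
    {"gripper":0,"translation":[-0.1,0.37,0],"dr":[0,0,0.029]},
    {"gripper":0,"translation":[-0.1,0.37,0],"dr":[0,0,0]},
    {"gripper":0,"translation":[-0.1,0.37,0],"dr":[0,0,0]},
    {"gripper":0,"translation":[-0.1,0.37,0],"dr":[0,0,0]}
  ]
}}

```text
clock: 13.77
eef_pos: [531.6, 219.0, 191.2]
tcp_rot: [3.141, 0.001, -0.407]
contact_force: [0.5, 0.2, -1.0]
opening: 0.664
```

Call:
{"name": "jog_arm", "arguments": {
  "deltas": [
    {"gripper":0,"translation":[-0.078,0.37,0],"dr":[0,0,0]},
    {"gripper":0,"translation":[0,0,0],"dr":[0,0,0]},
    {"gripper":0,"translation":[0,0,0],"dr":[0,0,0]},
    {"gripper":0,"translation":[0,0,0],"dr":[0,0,0]}
  ]
}}

```text
clock: 14.1
eef_pos: [524.6, 254.2, 191.1]
tcp_rot: [3.14, 0.001, -0.406]
contact_force: [0.6, -0.4, -1.2]
opening: 0.666
```

Run:
```python
from see import *
st();c,im=shot("p1"); t=r.sense()["eef_pos"]
B=bore()
for dz in(14,17,20): print(dz);fit("p1",np.vstack([rnd(),B]),(523,250),t[2]+dz,np.radians(197.3),6)
a=np.linspace(0,2*np.pi,100)
_,b=fit("p1",4.5*np.c_[np.cos(a),np.sin(a)],(523.1,250),86,0,5)
_,d=fit("p1",np.vstack([rnd(),B]),(523,250),t[2]+17,np.radians(197.3),6)
cv2.imwrite("pics/p1.png",np.hstack([cv2.resize(b,(390,390)),cv2.resize(d,(390,390))]))
```

```text
14.1 [524.6 254.2 191.1] yawdeg -23.3 F [ 0.6 -0.4 -1.2] op 0.666
14
p1 [522.13 248.29   3.46] deg 198.5 cost 1.7
17
p1 [522.68 249.97   3.46] deg 198.2 cost 1.62
20
p1 [523.48 251.69   3.46] deg 198.0 cost 1.83
p1 [ 5.2290e+02  2.5022e+02 -9.0000e-02] deg -5.3 cost 0.19
p1 [522.68 249.97   3.46] deg 198.2 cost 1.62
```

The post measures (522.9,250.2) and the held plate (522.7,250.0) at 198°, so they are aligned. Lowering.

Call:
{"name": "jog_arm", "arguments": {
  "deltas": [
    {"gripper":0,"translation":[0.003,0.003,-0.35],"dr":[0,0,0]},
    {"gripper":0,"translation":[0,0,-0.35],"dr":[0,0,0]},
    {"gripper":0,"translation":[0,0,-0.35],"dr":[0,0,0]},
    {"gripper":0,"translation":[0,0,-0.1],"dr":[0,0,0]},
    {"gripper":0,"translation":[0,0,-0.05],"dr":[0,0,0]},
    {"gripper":0,"translation":[0,0,-0.05],"dr":[0,0,0]},
    {"gripper":0,"translation":[0,0,0],"dr":[0,0,0]}
  ]
}}

```text
clock: 14.73
eef_pos: [526.2, 254.6, 67.4]
tcp_rot: [-3.141, -0.001, -0.408]
contact_force: [0.2, 0.6, -1.2]
opening: 0.668
```

Call:
{"name": "jog_arm", "arguments": {
  "deltas": [
    {"gripper":0,"translation":[0,0,-0.05],"dr":[0,0,0]},
    {"gripper":0,"translation":[0,0,-0.05],"dr":[0,0,0]},
    {"gripper":0,"translation":[0,0,0],"dr":[0,0,0]}
  ]
}}

```text
clock: 14.98
eef_pos: [525.5, 254.9, 56.8]
tcp_rot: [-3.141, -0.0, -0.407]
contact_force: [-0.7, 0.0, -1.0]
opening: 0.67
```

Call:
{"name": "jog_arm", "arguments": {
  "deltas": [
    {"gripper":0,"translation":[0,0,-0.08],"dr":[0,0,0]},
    {"gripper":0,"translation":[0,0,-0.07],"dr":[0,0,0]},
    {"gripper":0,"translation":[0,0,-0.04],"dr":[0,0,0]},
    {"gripper":0,"translation":[0,0,0],"dr":[0,0,0]}
  ]
}}

```text
clock: 15.32
eef_pos: [524.6, 254.5, 36.5]
tcp_rot: [3.14, 0.001, -0.407]
contact_force: [-0.4, -0.5, -0.5]
opening: 0.667
```

Call:
{"name": "jog_arm", "arguments": {
  "deltas": [
    {"gripper":0,"translation":[0,0,-0.03],"dr":[0,0,0]},
    {"gripper":0,"translation":[0,0,0],"dr":[0,0,0]}
  ]
}}

```text
clock: 15.48
eef_pos: [525.2, 254.8, 34.3]
tcp_rot: [3.141, 0.0, -0.407]
contact_force: [1.4, -0.0, -1.5]
opening: 0.672
```

Call:
{"name": "jog_arm", "arguments": {
  "deltas": [
    {"gripper":0,"translation":[0,0,-0.02],"dr":[0,0,0]},
    {"gripper":0,"translation":[0,0,0],"dr":[0,0,0]}
  ]
}}

```text
clock: 15.65
eef_pos: [525.5, 254.9, 32.7]
tcp_rot: [-3.141, -0.0, -0.407]
contact_force: [-0.2, 0.1, -1.9]
opening: 0.665
```

Call:
{"name": "jog_arm", "arguments": {
  "deltas": [
    {"gripper":0,"translation":[0,0,-0.02],"dr":[0,0,0]},
    {"gripper":0,"translation":[0,0,0],"dr":[0,0,0]}
  ]
}}

```text
clock: 15.82
eef_pos: [525.7, 255.0, 32.5]
tcp_rot: [-3.141, -0.0, -0.407]
contact_force: [-4.7, -1.8, 18.6]
opening: 0.664
```

Call:
{"name": "jog_arm", "arguments": {
  "deltas": [
    {"gripper":-0.55,"translation":[0,0,0.01],"dr":[0,0,0]},
    {"gripper":-0.55,"translation":[0,0,0],"dr":[0,0,0]},
    {"gripper":-0.55,"translation":[0,0,0],"dr":[0,0,0]},
    {"gripper":-0.55,"translation":[0,0,0.3],"dr":[0,0,0]},
    {"gripper":-0.55,"translation":[0,0,0.4],"dr":[0,0,0]},
    {"gripper":-0.55,"translation":[0,0,0.4],"dr":[0,0,0]},
    {"gripper":-0.55,"translation":[0,0,0.4],"dr":[0,0,0]},
    {"gripper":-0.55,"translation":[0,0,0.3],"dr":[0,0,0]},
    {"gripper":-0.55,"translation":[0,0,0],"dr":[0,0,0]},
    {"gripper":-0.55,"translation":[0,0,0],"dr":[0,0,0]}
  ]
}}

```text
clock: 16.65
eef_pos: [526.5, 255.4, 213.7]
tcp_rot: [-3.139, -0.003, -0.407]
contact_force: [-0.3, -0.1, -0.1]
opening: 0.777
```

Run:
```python
from see import *
st();shot("q1")
for z in(45,50,55,60,70): print(z);_,d=fit("q1",rnd(),(523,250),z,np.radians(197.3),6)
```

```text
16.65 [526.5 255.4 213.7] yawdeg -23.3 F [-0.3 -0.1 -0.1] op 0.777
45
q1 [522.29 249.22   3.43] deg 196.3 cost 1.63
50
q1 [523.39 251.28   3.45] deg 197.4 cost 1.5
55
q1 [524.58 253.02   3.45] deg 197.7 cost 1.37
60
q1 [525.67 254.77   3.46] deg 198.3 cost 1.26
70
q1 [528.38 255.99   3.41] deg 195.4 cost 1.35
```

Round1 is home: contact at TCP 32.5 against 32.6 expected, and the fit at plate height gives (523.4,251.3), 197°. Next, the square.

Call:
{"name": "jog_arm", "arguments": {
  "deltas": [
    {"gripper":-0.55,"translation":[0.014,-0.39,0],"dr":[0,0,-0.03]},
    {"gripper":-0.55,"translation":[0.014,-0.39,0],"dr":[0,0,-0.03]},
    {"gripper":-0.55,"translation":[0.014,-0.39,0],"dr":[0,0,-0.03]},
    {"gripper":-0.55,"translation":[0.014,-0.39,0],"dr":[0,0,-0.03]},
    {"gripper":-0.55,"translation":[0.014,-0.39,0],"dr":[0,0,-0.03]},
    {"gripper":-0.55,"translation":[0.014,-0.39,0],"dr":[0,0,-0.03]},
    {"gripper":-0.55,"translation":[0.014,-0.39,0],"dr":[0,0,-0.03]},
    {"gripper":-0.55,"translation":[0.014,-0.39,0],"dr":[0,0,-0.03]},
    {"gripper":-0.55,"translation":[0.014,-0.39,0],"dr":[0,0,-0.03]},
    {"gripper":-0.55,"translation":[0.014,-0.39,0],"dr":[0,0,-0.03]},
    {"gripper":-0.55,"translation":[0.014,-0.39,0],"dr":[0,0,-0.03]},
    {"gripper":-0.55,"translation":[0.014,-0.39,0],"dr":[0,0,-0.034]}
  ]
}}

```text
clock: 17.7
eef_pos: [540.8, -214.7, 209.4]
tcp_rot: [3.14, 0.003, -0.981]
contact_force: [0.7, 0.7, 0.0]
opening: 0.774
```

Call:
{"name": "jog_arm", "arguments": {
  "deltas": [
    {"gripper":-0.55,"translation":[0.014,-0.39,0],"dr":[0,0,0]},
    {"gripper":-0.55,"translation":[0.014,-0.39,0],"dr":[0,0,0]},
    {"gripper":-0.55,"translation":[0.014,-0.39,0],"dr":[0,0,0]},
    {"gripper":-0.55,"translation":[0,0,-0.4],"dr":[0,0,0]},
    {"gripper":-0.55,"translation":[0,0,-0.4],"dr":[0,0,0]},
    {"gripper":-0.55,"translation":[0,0,-0.4],"dr":[0,0,0]},
    {"gripper":-0.55,"translation":[0,0,0],"dr":[0,0,0]},
    {"gripper":-0.55,"translation":[0,0,0],"dr":[0,0,0]}
  ]
}}

```text
clock: 18.37
eef_pos: [543.9, -328.7, 88.4]
tcp_rot: [3.138, 0.007, -0.979]
contact_force: [1.0, 0.4, 0.7]
opening: 0.772
```

Run:
```python
from see import *
st();shot("s1")
fit("s1",sq(),(545.7,-330.1),20,.59)
fit("pair",sq(),(545.7,-330.1),20,.59)
t=np.linspace(0,2*np.pi,200);fit("pair",20*np.c_[np.cos(t),np.sin(t)],(608,-293),60,0,14,.01)
```

```text
18.37 [ 543.9 -328.7   88.4] yawdeg -56.1 F [1.  0.4 0.7] op 0.772
s1 [ 547.24 -329.      0.59] deg 33.7 cost 0.57
pair [ 545.7  -330.22    0.59] deg 34.0 cost 0.44
pair [ 618.18 -290.94   -0.  ] deg -0.2 cost 0.13
```

Call:
{"name": "jog_arm", "arguments": {
  "deltas": [
    {"gripper":-0.55,"translation":[0,0,-0.4],"dr":[0,0,0]},
    {"gripper":-0.55,"translation":[0,0,-0.38],"dr":[0,0,0]},
    {"gripper":-0.55,"translation":[0,0,0],"dr":[0,0,0]},
    {"gripper":-0.55,"translation":[0,0,0],"dr":[0,0,0]},
    {"gripper":-0.55,"translation":[0,0,0],"dr":[0,0,0]}
  ]
}}

```text
clock: 18.83
eef_pos: [548.2, -331.1, 16.9]
tcp_rot: [-3.14, -0.003, -0.978]
contact_force: [0.1, -0.0, -0.1]
opening: 0.772
```

Call:
{"name": "jog_arm", "arguments": {
  "deltas": [
    {"gripper":-0.55,"translation":[-0.01,0.01,-0.06],"dr":[0,0,0]},
    {"gripper":-0.55,"translation":[0,0,-0.06],"dr":[0,0,0]},
    {"gripper":-0.55,"translation":[0,0,0],"dr":[0,0,0]},
    {"gripper":-0.55,"translation":[0,0,0],"dr":[0,0,0]}
  ]
}}

```text
clock: 19.17
eef_pos: [545.5, -329.2, 2.3]
tcp_rot: [-3.141, -0.0, -0.979]
contact_force: [-0.2, -1.2, 0.3]
opening: 0.773
```

Call:
{"name": "jog_arm", "arguments": {
  "deltas": [
    {"gripper":-0.55,"translation":[0.005,-0.005,0.03],"dr":[0,0,0]},
    {"gripper":-0.55,"translation":[0,0,0],"dr":[0,0,0]},
    {"gripper":0,"translation":[0,0,0],"dr":[0,0,0]},
    {"gripper":0,"translation":[0,0,0],"dr":[0,0,0]},
    {"gripper":0,"translation":[0,0,0],"dr":[0,0,0]},
    {"gripper":0,"translation":[0,0,0],"dr":[0,0,0]}
  ],
  "squeeze": 40
}}

```text
clock: 19.67
eef_pos: [546.4, -330.0, 5.9]
tcp_rot: [-3.141, -0.001, -0.979]
contact_force: [-1.6, 0.3, 7.8]
opening: 0.681
```

Call:
{"name": "jog_arm", "arguments": {
  "deltas": [
    {"gripper":0,"translation":[0,0,0.1],"dr":[0,0,0]},
    {"gripper":0,"translation":[0,0,0.4],"dr":[0,0,0]},
    {"gripper":0,"translation":[0,0,0.3],"dr":[0,0,0]},
    {"gripper":0,"translation":[0,0,0],"dr":[0,0,0]},
    {"gripper":0,"translation":[0,0,0],"dr":[0,0,0]},
    {"gripper":0,"translation":[0,0,0],"dr":[0,0,0]}
  ]
}}

```text
clock: 20.17
eef_pos: [545.6, -329.5, 84.8]
tcp_rot: [3.142, 0.0, -0.979]
contact_force: [-0.2, 0.1, -1.4]
opening: 0.683
```

Run:
```python
from see import *
st();shot("s2"); t=r.sense()["eef_pos"]
for dz in(12,15,18): fit("s2",np.vstack([sq(),bore()]),(546,-330),t[2]+dz,.59)
fit("s2",seg([(31,7),(44,7),(44,-7),(31,-7)]),(543.5,-333),10,np.radians(203),5)
fit("s2",rnd(),(543.5,-333),10,np.radians(203),5)
```

```text
20.17 [ 545.6 -329.5   84.8] yawdeg -56.1 F [-0.2  0.1 -1.4] op 0.683
s2 [ 548.23 -327.85    0.61] deg 34.9 cost 2.1
s2 [ 549.83 -326.85    0.59] deg 33.8 cost 2.27
s2 [ 547.11 -328.27    0.61] deg 35.1 cost 2.5
s2 [ 543.78 -334.49    3.5 ] deg 200.5 cost 0.73
s2 [ 543.91 -333.25    3.53] deg 202.3 cost 1.59
```

Run:
```python
from see import *
c,im=pickle.load(open("s2.pkl","rb"))
cv2.imwrite("pics/s2.png",cv2.convertScaleAbs(cv2.resize(im[140:340,160:460],(795,530),interpolation=cv2.INTER_CUBIC),alpha=2))
```

```text
(no output)
```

View pics/s2.png

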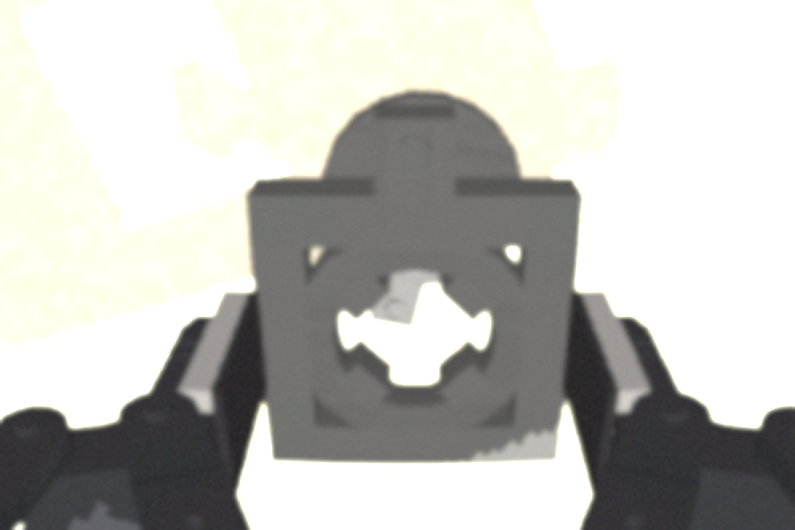

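The square is held alone, lug towards the camera at (415,115). Round2 is still on the bench at (420,150), with its lug visible through the bore. I'll check the held plate for tilt with solvePnP on its top corners: (250,195), (580,195), (275,458), (557,458), and lug end (375,118), (455,118).

Run:
```python
from see import *
c,_=pickle.load(open("s2.pkl","rb"))
uv=np.array([(250,195),(580,195),(275,458),(557,458),(375,118),(455,118)],float)/2.65+[160,140]
n=[]
for p in uv:
    u=(p-c["mtx"][:2,2])/c["mtx"][0,0]; t=np.hypot(*u); n.append(u/t*np.tan(t))
# plate: image-left of lug direction = +y (viewed from above)
obj=np.array([(30,30,0),(30,-30,0),(-30,30,0),(-30,-30,0),(44,7,0),(44,-7,0)],float)
for k in(6,4):
    ok,rv,tv=cv2.solvePnP(obj[:k],np.array(n)[:k],np.eye(3),None,flags=cv2.SOLVEPNP_ITERATIVE)
    T=np.array(c["world_from_camera"]); R=T[:3,:3]@cv2.Rodrigues(rv)[0]; p=T[:3,:3]@tv[:,0]+T[:3,3]
    err=cv2.projectPoints(obj[:k],rv,tv,np.eye(3),None)[0][:,0]-np.array(n)[:k]
    print("centre top",p.round(1),"normal",R[:,2].round(3),"yaw",np.degrees(np.arctan2(R[1,0],R[0,0])).round(1),"px err",(np.abs(err).max()*310).round(2))
    yaw=np.radians(-56.1); print("normal along tool x,y:",R[:2,2]@[np.cos(yaw),np.sin(yaw)],R[:2,2]@[np.sin(yaw),-np.cos(yaw)])
```

```text
centre top [ 544.6 -330.9   96.3] normal [0.009 0.014 1.   ] yaw 34.1 px err 0.44
normal along tool x,y: -0.006812738815198587 -0.015456025471522507
centre top [ 544.4 -331.    96.1] normal [0.005 0.014 1.   ] yaw 34.1 px err 0.1
normal along tool x,y: -0.008305360164288966 -0.012023518628697855
```

The plate is flat (tilt <0.02 rad) at yaw 34.1°. Carrying it to the hub, turning −16.7°.

Call:
{"name": "jog_arm", "arguments": {
  "deltas": [
    {"gripper":0,"translation":[0,0,0.4],"dr":[0,0,0]},
    {"gripper":0,"translation":[0,0.1,0.4],"dr":[0,0,-0.02]},
    {"gripper":0,"translation":[0,0.2,0.35],"dr":[0,0,-0.02]},
    {"gripper":0,"translation":[-0.015,0.4,0.03],"dr":[0,0,-0.02]},
    {"gripper":0,"translation":[-0.015,0.4,0],"dr":[0,0,-0.02]},
    {"gripper":0,"translation":[-0.015,0.4,0],"dr":[0,0,-0.02]},
    {"gripper":0,"translation":[-0.015,0.4,0],"dr":[0,0,-0.02]},
    {"gripper":0,"translation":[-0.015,0.4,0],"dr":[0,0,-0.02]},
    {"gripper":0,"translation":[-0.015,0.4,0],"dr":[0,0,-0.02]},
    {"gripper":0,"translation":[-0.015,0.4,0],"dr":[0,0,-0.026]},
    {"gripper":0,"translation":[-0.015,0.4,0],"dr":[0,0,0]},
    {"gripper":0,"translation":[-0.015,0.4,0],"dr":[0,0,0]}
  ]
}}

```text
clock: 21.22
eef_pos: [531.1, 62.1, 201.4]
tcp_rot: [3.139, 0.0, -1.271]
contact_force: [-0.8, -0.1, -1.5]
opening: 0.68
```

Call:
{"name": "jog_arm", "arguments": {
  "deltas": [
    {"gripper":0,"translation":[-0.02,0.4,0],"dr":[0,0,0]},
    {"gripper":0,"translation":[-0.02,0.4,0],"dr":[0,0,0]},
    {"gripper":0,"translation":[-0.02,0.4,0],"dr":[0,0,0]},
    {"gripper":0,"translation":[-0.02,0.4,0],"dr":[0,0,0]},
    {"gripper":0,"translation":[0,0.3,0],"dr":[0,0,0]},
    {"gripper":0,"translation":[0,0,0],"dr":[0,0,0]},
    {"gripper":0,"translation":[0,0,0],"dr":[0,0,0]},
    {"gripper":0,"translation":[0,0,0],"dr":[0,0,0]}
  ]
}}

```text
clock: 21.88
eef_pos: [523.6, 249.7, 201.4]
tcp_rot: [3.139, -0.001, -1.27]
contact_force: [-1.0, -0.4, -1.3]
opening: 0.681
```

```bash
cat >> see.py <<'E'
def over(n,T,yaw,dzs):
    st();shot(n);t=r.sense()["eef_pos"]
    for dz in dzs: print(dz);fit(n,T,(t[0],t[1]),t[2]+dz,np.radians(yaw),6)
    a=np.linspace(0,2*np.pi,100);fit(n,4.5*np.c_[np.cos(a),np.sin(a)],(523.1,250),86,0,5)
E
python3 -c "
from see import *
over('p2',sq(),17.3,(11,14,17))"
```

```text
21.88 [523.6 249.7 201.4] yawdeg -72.8 F [-1.  -0.4 -1.3] op 0.681
11
p2 [5.2539e+02 2.5005e+02 3.0000e-01] deg 17.2 cost 1.23
14
p2 [5.2643e+02 2.5044e+02 3.0000e-01] deg 17.2 cost 1.39
17
p2 [5.2739e+02 2.5102e+02 3.0000e-01] deg 17.1 cost 1.56
p2 [5.2810e+02 2.5499e+02 1.6000e-01] deg 9.3 cost 3.66
```

Call:
{"name": "jog_arm", "arguments": {
  "deltas": [
    {"gripper":0,"translation":[0,0.003,-0.4],"dr":[0,0,0]},
    {"gripper":0,"translation":[0,0,-0.4],"dr":[0,0,0]},
    {"gripper":0,"translation":[0,0,-0.3],"dr":[0,0,0]},
    {"gripper":0,"translation":[0,0,0],"dr":[0,0,0]},
    {"gripper":0,"translation":[0,0,-0.05],"dr":[0,0,0]},
    {"gripper":0,"translation":[0,0,-0.05],"dr":[0,0,0]},
    {"gripper":0,"translation":[0,0,0],"dr":[0,0,0]}
  ]
}}

```text
clock: 22.52
eef_pos: [525.4, 250.6, 83.8]
tcp_rot: [-3.14, 0.0, -1.271]
contact_force: [0.5, 0.5, -0.1]
opening: 0.679
```

Call:
{"name": "jog_arm", "arguments": {
  "deltas": [
    {"gripper":0,"translation":[0,0,-0.05],"dr":[0,0,0]},
    {"gripper":0,"translation":[0,0,-0.04],"dr":[0,0,0]},
    {"gripper":0,"translation":[0,0,0],"dr":[0,0,0]}
  ]
}}

```text
clock: 22.77
eef_pos: [524.4, 250.7, 73.9]
tcp_rot: [-3.141, 0.0, -1.271]
contact_force: [0.2, -0.2, -1.6]
opening: 0.682
```

Call:
{"name": "jog_arm", "arguments": {
  "deltas": [
    {"gripper":0,"translation":[-0.003,0,-0.04],"dr":[0,0,0]},
    {"gripper":0,"translation":[0,0,-0.04],"dr":[0,0,0]},
    {"gripper":0,"translation":[0,0,0],"dr":[0,0,0]}
  ]
}}

```text
clock: 23.02
eef_pos: [523.6, 250.5, 65.1]
tcp_rot: [3.141, -0.0, -1.271]
contact_force: [-1.2, 1.1, -1.1]
opening: 0.68
```

Call:
{"name": "jog_arm", "arguments": {
  "deltas": [
    {"gripper":0,"translation":[0,0,-0.05],"dr":[0,0,0]},
    {"gripper":0,"translation":[0,0,-0.05],"dr":[0,0,0]},
    {"gripper":0,"translation":[0,0,0],"dr":[0,0,0]}
  ]
}}

```text
clock: 23.27
eef_pos: [523.5, 250.4, 54.6]
tcp_rot: [3.14, -0.0, -1.271]
contact_force: [-0.2, -0.5, -0.8]
opening: 0.68
```

Call:
{"name": "jog_arm", "arguments": {
  "deltas": [
    {"gripper":0,"translation":[0,0,-0.04],"dr":[0,0,0]},
    {"gripper":0,"translation":[0,0,-0.03],"dr":[0,0,0]},
    {"gripper":0,"translation":[0,0,0],"dr":[0,0,0]}
  ]
}}

```text
clock: 23.52
eef_pos: [523.7, 250.5, 48.1]
tcp_rot: [3.141, -0.0, -1.271]
contact_force: [-0.2, 0.1, -0.4]
opening: 0.682
```

Call:
{"name": "jog_arm", "arguments": {
  "deltas": [
    {"gripper":0,"translation":[0,0,-0.02],"dr":[0,0,0]},
    {"gripper":0,"translation":[0,0,0],"dr":[0,0,0]}
  ]
}}

```text
clock: 23.68
eef_pos: [524.0, 250.6, 46.5]
tcp_rot: [3.141, -0.0, -1.271]
contact_force: [-0.4, -0.3, -0.8]
opening: 0.68
```

Call:
{"name": "jog_arm", "arguments": {
  "deltas": [
    {"gripper":0,"translation":[0,0,-0.02],"dr":[0,0,0]},
    {"gripper":0,"translation":[0,0,0],"dr":[0,0,0]}
  ]
}}

```text
clock: 23.85
eef_pos: [524.3, 250.7, 45.9]
tcp_rot: [-3.141, 0.0, -1.271]
contact_force: [-3.4, -1.7, 10.0]
opening: 0.685
```

Square home at 45.9, exactly as expected. Release and go to round2.

Call:
{"name": "jog_arm", "arguments": {
  "deltas": [
    {"gripper":-0.55,"translation":[0,0,0],"dr":[0,0,0]},
    {"gripper":-0.55,"translation":[0,0,0],"dr":[0,0,0]},
    {"gripper":-0.55,"translation":[0,0,0],"dr":[0,0,0]},
    {"gripper":-0.55,"translation":[0,0,0.3],"dr":[0,0,0]},
    {"gripper":-0.55,"translation":[0,0,0.4],"dr":[0,0,0]},
    {"gripper":-0.55,"translation":[0,0,0.4],"dr":[0,0,0]},
    {"gripper":-0.55,"translation":[0,0,0.4],"dr":[0,0,0]},
    {"gripper":-0.55,"translation":[0,0,0.15],"dr":[0,0,0]},
    {"gripper":-0.55,"translation":[0,0,0],"dr":[0,0,0]},
    {"gripper":-0.55,"translation":[0,0,0],"dr":[0,0,0]}
  ]
}}

```text
clock: 24.68
eef_pos: [524.5, 250.8, 210.5]
tcp_rot: [-3.14, 0.0, -1.271]
contact_force: [-1.0, -0.3, -0.1]
opening: 0.776
```

Run:
```python
from see import *
st();shot("q2")
for z in(50,60,70): print(z);fit("q2",sq(),(523,250),z,np.radians(17.3),6)
```

```text
24.68 [524.5 250.8 210.5] yawdeg -72.8 F [-1.  -0.3 -0.1] op 0.776
50
q2 [5.2611e+02 2.5089e+02 3.0000e-01] deg 17.2 cost 1.01
60
q2 [5.2654e+02 2.5086e+02 3.0000e-01] deg 17.3 cost 0.89
70
q2 [5.2899e+02 2.5135e+02 3.0000e-01] deg 17.4 cost 0.94
```

Call:
{"name": "jog_arm", "arguments": {
  "deltas": [
    {"gripper":-0.55,"translation":[0.013,-0.39,0],"dr":[0,0,0.005]},
    {"gripper":-0.55,"translation":[0.013,-0.39,0],"dr":[0,0,0.005]},
    {"gripper":-0.55,"translation":[0.013,-0.39,0],"dr":[0,0,0.005]},
    {"gripper":-0.55,"translation":[0.013,-0.39,0],"dr":[0,0,0.005]},
    {"gripper":-0.55,"translation":[0.013,-0.39,0],"dr":[0,0,0.005]},
    {"gripper":-0.55,"translation":[0.013,-0.39,0],"dr":[0,0,0.005]},
    {"gripper":-0.55,"translation":[0.013,-0.39,0],"dr":[0,0,0.005]},
    {"gripper":-0.55,"translation":[0.013,-0.39,0],"dr":[0,0,0.005]},
    {"gripper":-0.55,"translation":[0.013,-0.39,0],"dr":[0,0,0.005]},
    {"gripper":-0.55,"translation":[0.013,-0.39,0],"dr":[0,0,0.005]},
    {"gripper":-0.55,"translation":[0.013,-0.39,0],"dr":[0,0,0.005]},
    {"gripper":-0.55,"translation":[0.013,-0.39,0],"dr":[0,0,0.004]}
  ]
}}

```text
clock: 25.73
eef_pos: [538.2, -218.9, 207.4]
tcp_rot: [3.139, 0.003, -1.178]
contact_force: [0.4, 0.1, 0.2]
opening: 0.775
```

Call:
{"name": "jog_arm", "arguments": {
  "deltas": [
    {"gripper":-0.55,"translation":[0.013,-0.39,0],"dr":[0,0,0]},
    {"gripper":-0.55,"translation":[0.013,-0.39,0],"dr":[0,0,0]},
    {"gripper":-0.55,"translation":[0.013,-0.37,0],"dr":[0,0,0]},
    {"gripper":-0.55,"translation":[0,0,-0.4],"dr":[0,0,0]},
    {"gripper":-0.55,"translation":[0,0,-0.4],"dr":[0,0,0]},
    {"gripper":-0.55,"translation":[0,0,-0.4],"dr":[0,0,0]},
    {"gripper":-0.55,"translation":[0,0,0],"dr":[0,0,0]},
    {"gripper":-0.55,"translation":[0,0,0],"dr":[0,0,0]},
    {"gripper":-0.55,"translation":[0,0,0],"dr":[0,0,0]},
    {"gripper":-0.55,"translation":[0,0,0],"dr":[0,0,0]}
  ]
}}

```text
clock: 26.57
eef_pos: [545.1, -333.0, 92.1]
tcp_rot: [-3.14, -0.003, -1.178]
contact_force: [-0.2, -1.2, 0.2]
opening: 0.778
```

Run:
```python
from see import *
st();shot("t1")
for z in(6,10): fit("t1",np.vstack([rnd(),bore()]),(543.8,-333.5),z,np.radians(202))
```

```text
26.57 [ 545.1 -333.    92.1] yawdeg -67.5 F [-0.2 -1.2  0.2] op 0.778
t1 [ 543.3  -333.93    3.52] deg 201.5 cost 0.68
t1 [ 544.51 -333.47    3.51] deg 201.2 cost 0.77
```

Call:
{"name": "jog_arm", "arguments": {
  "deltas": [
    {"gripper":-0.55,"translation":[0,-0.005,-0.4],"dr":[0,0,0]},
    {"gripper":-0.55,"translation":[0,0,-0.4],"dr":[0,0,0]},
    {"gripper":-0.55,"translation":[0,0,-0.05],"dr":[0,0,0]},
    {"gripper":-0.55,"translation":[0,0,0],"dr":[0,0,0]},
    {"gripper":-0.55,"translation":[0,0,0],"dr":[0,0,0]},
    {"gripper":-0.55,"translation":[0,0,0],"dr":[0,0,0]},
    {"gripper":-0.55,"translation":[0,0,0],"dr":[0,0,0]}
  ]
}}

```text
clock: 27.2
eef_pos: [545.3, -333.8, 7.4]
tcp_rot: [-3.139, -0.003, -1.178]
contact_force: [-0.4, -0.1, -0.1]
opening: 0.774
```

Call:
{"name": "jog_arm", "arguments": {
  "deltas": [
    {"gripper":-0.55,"translation":[-0.01,0,-0.06],"dr":[0,0,0]},
    {"gripper":-0.55,"translation":[0,0,-0.06],"dr":[0,0,0]},
    {"gripper":-0.55,"translation":[0,0,0],"dr":[0,0,0]},
    {"gripper":-0.55,"translation":[0,0,0],"dr":[0,0,0]},
    {"gripper":-0.55,"translation":[0,0,0],"dr":[0,0,0]}
  ]
}}

```text
clock: 27.62
eef_pos: [542.5, -332.8, -7.4]
tcp_rot: [3.141, 0.0, -1.178]
contact_force: [-0.2, 0.5, 0.2]
opening: 0.779
```

Call:
{"name": "jog_arm", "arguments": {
  "deltas": [
    {"gripper":-0.55,"translation":[0.01,-0.007,0.02],"dr":[0,0,0]},
    {"gripper":-0.55,"translation":[0,0,0],"dr":[0,0,0]},
    {"gripper":0,"translation":[0,0,0],"dr":[0,0,0]},
    {"gripper":0,"translation":[0,0,0],"dr":[0,0,0]},
    {"gripper":0,"translation":[0,0,0],"dr":[0,0,0]},
    {"gripper":0,"translation":[0,0,0],"dr":[0,0,0]}
  ]
}}

```text
clock: 28.12
eef_pos: [544.0, -333.8, -4.0]
tcp_rot: [-3.141, -0.001, -1.178]
contact_force: [-2.6, 1.4, 9.7]
opening: 0.672
```

Call:
{"name": "jog_arm", "arguments": {
  "deltas": [
    {"gripper":0,"translation":[0,0,0.1],"dr":[0,0,0]},
    {"gripper":0,"translation":[0,0,0.4],"dr":[0,0,0]},
    {"gripper":0,"translation":[0,0,0.3],"dr":[0,0,0]},
    {"gripper":0,"translation":[0,0,0],"dr":[0,0,0]},
    {"gripper":0,"translation":[0,0,0],"dr":[0,0,0]},
    {"gripper":0,"translation":[0,0,0],"dr":[0,0,0]}
  ]
}}

```text
clock: 28.62
eef_pos: [543.3, -333.3, 74.8]
tcp_rot: [3.141, 0.0, -1.178]
contact_force: [0.3, 0.8, -0.7]
opening: 0.666
```

Run:
```python
from see import *
st();shot("t2");t=r.sense()["eef_pos"]
for dz in(13,16,19): fit("t2",np.vstack([rnd(),bore()]),(t[0],t[1]),t[2]+dz,np.radians(202))
```

```text
28.62 [ 543.3 -333.3   74.8] yawdeg -67.5 F [ 0.3  0.8 -0.7] op 0.666
t2 [ 542.81 -333.81    3.52] deg 201.7 cost 1.51
t2 [ 544.27 -333.35    3.51] deg 201.2 cost 1.69
t2 [ 546.86 -333.55    3.49] deg 199.9 cost 1.98
```

Call:
{"name": "jog_arm", "arguments": {
  "deltas": [
    {"gripper":0,"translation":[0,0,0.4],"dr":[0,0,0]},
    {"gripper":0,"translation":[0,0.1,0.4],"dr":[0,0,-0.005]},
    {"gripper":0,"translation":[0,0.2,0.35],"dr":[0,0,-0.005]},
    {"gripper":0,"translation":[-0.015,0.4,0.15],"dr":[0,0,-0.005]},
    {"gripper":0,"translation":[-0.015,0.4,0],"dr":[0,0,-0.005]},
    {"gripper":0,"translation":[-0.015,0.4,0],"dr":[0,0,-0.005]},
    {"gripper":0,"translation":[-0.015,0.4,0],"dr":[0,0,-0.005]},
    {"gripper":0,"translation":[-0.015,0.4,0],"dr":[0,0,-0.005]},
    {"gripper":0,"translation":[-0.015,0.4,0],"dr":[0,0,-0.005]},
    {"gripper":0,"translation":[-0.015,0.4,0],"dr":[0,0,-0.005]},
    {"gripper":0,"translation":[-0.015,0.4,0],"dr":[0,0,-0.004]},
    {"gripper":0,"translation":[-0.015,0.4,0],"dr":[0,0,0]}
  ]
}}

```text
clock: 29.67
eef_pos: [528.9, 57.2, 203.0]
tcp_rot: [3.139, 0.001, -1.256]
contact_force: [1.1, 0.1, -1.3]
opening: 0.667
```

Call:
{"name": "jog_arm", "arguments": {
  "deltas": [
    {"gripper":0,"translation":[-0.02,0.4,0],"dr":[0,0,0]},
    {"gripper":0,"translation":[-0.02,0.4,0],"dr":[0,0,0]},
    {"gripper":0,"translation":[-0.02,0.4,0],"dr":[0,0,0]},
    {"gripper":0,"translation":[-0.008,0.4,0],"dr":[0,0,0]},
    {"gripper":0,"translation":[0,0.34,0],"dr":[0,0,0]},
    {"gripper":0,"translation":[0,0,0],"dr":[0,0,0]},
    {"gripper":0,"translation":[0,0,0],"dr":[0,0,0]},
    {"gripper":0,"translation":[0,0,0],"dr":[0,0,0]}
  ]
}}

```text
clock: 30.33
eef_pos: [522.5, 249.0, 203.0]
tcp_rot: [3.139, -0.001, -1.254]
contact_force: [-0.5, -0.0, -0.5]
opening: 0.673
```

```bash
python3 -c "
from see import *
over('p3',np.vstack([rnd(),bore()]),197.3,(12,14,16))"
```

```text
30.33 [522.5 249.  203. ] yawdeg -71.9 F [-0.5 -0.  -0.5] op 0.673
12
p3 [521.96 248.47   3.44] deg 197.0 cost 1.56
14
p3 [523.03 248.83   3.44] deg 196.9 cost 1.63
16
p3 [524.16 249.32   3.44] deg 197.1 cost 1.75
p3 [5.2323e+02 2.5021e+02 1.0000e-01] deg 5.7 cost 0.24
```

The plate needs +0.3/+1.3 mm to line up with the post (523.2,250.2). Lowering.

Call:
{"name": "jog_arm", "arguments": {
  "deltas": [
    {"gripper":0,"translation":[0.003,0.012,-0.4],"dr":[0,0,0]},
    {"gripper":0,"translation":[0,0,-0.4],"dr":[0,0,0]},
    {"gripper":0,"translation":[0,0,-0.32],"dr":[0,0,0]},
    {"gripper":0,"translation":[0,0,0],"dr":[0,0,0]},
    {"gripper":0,"translation":[0,0,-0.05],"dr":[0,0,0]},
    {"gripper":0,"translation":[0,0,-0.04],"dr":[0,0,0]},
    {"gripper":0,"translation":[0,0,0],"dr":[0,0,0]}
  ]
}}

```text
clock: 30.97
eef_pos: [524.7, 250.6, 84.7]
tcp_rot: [-3.14, 0.0, -1.256]
contact_force: [-0.7, -0.5, -0.6]
opening: 0.669
```

Call:
{"name": "jog_arm", "arguments": {
  "deltas": [
    {"gripper":0,"translation":[0,0,-0.05],"dr":[0,0,0]},
    {"gripper":0,"translation":[0,0,-0.04],"dr":[0,0,0]},
    {"gripper":0,"translation":[0,0,0],"dr":[0,0,0]}
  ]
}}

```text
clock: 31.22
eef_pos: [523.7, 250.7, 74.5]
tcp_rot: [-3.141, 0.0, -1.255]
contact_force: [-0.6, -0.1, -0.8]
opening: 0.665
```

Call:
{"name": "jog_arm", "arguments": {
  "deltas": [
    {"gripper":0,"translation":[0,0,-0.04],"dr":[0,0,0]},
    {"gripper":0,"translation":[0,0,-0.04],"dr":[0,0,0]},
    {"gripper":0,"translation":[0,0,0],"dr":[0,0,0]}
  ]
}}

```text
clock: 31.47
eef_pos: [523.2, 250.5, 65.7]
tcp_rot: [3.141, -0.0, -1.255]
contact_force: [-0.4, -1.1, -0.8]
opening: 0.672
```

Underside is past the rib tops, no resistance; going home (expected ≈56).

Call:
{"name": "jog_arm", "arguments": {
  "deltas": [
    {"gripper":0,"translation":[0,0,-0.04],"dr":[0,0,0]},
    {"gripper":0,"translation":[0,0,-0.03],"dr":[0,0,0]},
    {"gripper":0,"translation":[0,0,0],"dr":[0,0,0]}
  ]
}}

```text
clock: 31.72
eef_pos: [523.3, 250.5, 58.7]
tcp_rot: [3.141, -0.0, -1.255]
contact_force: [0.1, -0.1, -0.4]
opening: 0.672
```

Call:
{"name": "jog_arm", "arguments": {
  "deltas": [
    {"gripper":0,"translation":[0,0,-0.02],"dr":[0,0,0]},
    {"gripper":0,"translation":[0,0,0],"dr":[0,0,0]}
  ]
}}

```text
clock: 31.88
eef_pos: [523.5, 250.6, 57.1]
tcp_rot: [3.141, -0.0, -1.255]
contact_force: [-0.1, 0.9, -0.9]
opening: 0.666
```

Call:
{"name": "jog_arm", "arguments": {
  "deltas": [
    {"gripper":0,"translation":[0,0,-0.02],"dr":[0,0,0]},
    {"gripper":0,"translation":[0,0,0],"dr":[0,0,0]}
  ]
}}

```text
clock: 32.05
eef_pos: [523.8, 250.7, 56.0]
tcp_rot: [-3.141, 0.0, -1.255]
contact_force: [-1.7, -1.6, 6.4]
opening: 0.669
```

Home at 56.0 with contact. Release, retreat and check numerically.

Call:
{"name": "jog_arm", "arguments": {
  "deltas": [
    {"gripper":-0.55,"translation":[0,0,0],"dr":[0,0,0]},
    {"gripper":-0.55,"translation":[0,0,0],"dr":[0,0,0]},
    {"gripper":-0.55,"translation":[0,0,0],"dr":[0,0,0]},
    {"gripper":-0.55,"translation":[0,0,0.3],"dr":[0,0,0]},
    {"gripper":-0.55,"translation":[0,0,0.4],"dr":[0,0,0]},
    {"gripper":-0.55,"translation":[0,0,0.4],"dr":[0,0,0]},
    {"gripper":-0.55,"translation":[0,0,0.3],"dr":[0,0,0]},
    {"gripper":-0.55,"translation":[-0.4,-0.05,0],"dr":[0,0,0]},
    {"gripper":-0.55,"translation":[-0.4,-0.05,0],"dr":[0,0,0]},
    {"gripper":-0.55,"translation":[0,0,0],"dr":[0,0,0]},
    {"gripper":-0.55,"translation":[0,0,0],"dr":[0,0,0]}
  ]
}}

```text
clock: 32.97
eef_pos: [441.7, 240.2, 195.5]
tcp_rot: [3.141, -0.0, -1.254]
contact_force: [1.0, 0.6, 0.8]
opening: 0.773
```

Run:
```python
from see import *
st();shot("end1")
for z in(60,65,70,75,80): print(z);fit("end1",np.vstack([rnd()]),(523,250),z,np.radians(197.3),6)
a=np.linspace(0,2*np.pi,100);fit("end1",4.5*np.c_[np.cos(a),np.sin(a)],(523.1,250),86,0,5)
# tilt check: parallax-independent: lugs below
L=seg([(31,7),(44,7),(44,-7),(31,-7)])
fit("end1",L,(523,250),60,np.radians(17.3),4)
```

```text
32.97 [441.7 240.2 195.5] yawdeg -71.9 F [1.  0.6 0.8] op 0.773
60
end1 [521.89 250.03   3.46] deg 198.1 cost 1.62
65
end1 [522.81 250.03   3.44] deg 197.2 cost 1.47
70
end1 [523.35 250.71   3.44] deg 197.2 cost 1.29
75
end1 [524.13 250.65   3.42] deg 196.2 cost 1.27
80
end1 [525.19 249.72   3.39] deg 194.0 cost 1.23
end1 [5.2315e+02 2.4995e+02 1.0000e-01] deg 6.0 cost 0.19
end1 [5.2392e+02 2.4957e+02 3.2000e-01] deg 18.1 cost 0.66
```

Call:
{"name": "jog_arm", "arguments": {
  "deltas": [
    {"gripper":-0.55,"translation":[-0.2,-0.36,0.05],"dr":[0,0,0]},
    {"gripper":-0.55,"translation":[-0.1,-0.39,0],"dr":[0,0,0]},
    {"gripper":-0.55,"translation":[0,-0.4,0],"dr":[0,0,0]},
    {"gripper":-0.55,"translation":[0,-0.4,0],"dr":[0,0,0]},
    {"gripper":-0.55,"translation":[0,-0.4,0],"dr":[0,0,0]},
    {"gripper":-0.55,"translation":[0,-0.4,0],"dr":[0,0,0]},
    {"gripper":-0.55,"translation":[0,-0.4,0],"dr":[0,0,0]},
    {"gripper":-0.55,"translation":[0,-0.4,0],"dr":[0,0,0]},
    {"gripper":-0.55,"translation":[0,-0.4,0],"dr":[0,0,0]},
    {"gripper":-0.55,"translation":[0,-0.4,0],"dr":[0,0,0]},
    {"gripper":-0.55,"translation":[0,-0.4,0],"dr":[0,0,0]},
    {"gripper":-0.55,"translation":[0,-0.4,0],"dr":[0,0,0]}
  ]
}}

```text
clock: 34.02
eef_pos: [414.2, -237.5, 200.6]
tcp_rot: [-3.141, -0.001, -1.256]
contact_force: [1.6, 0.8, 0.3]
opening: 0.775
```

Run:
```python
from see import *
st()
for n,pts in(("top",dict(beaker=(392,199),jar=(438,184),pot=(188,203),cyl=(288,205))),("scene",dict(beaker=(287,193),jar=(255,183),pot=(425,283),cyl=(355,223)))):
    a=cv2.imread(f"pics/{n}0.png"); b=r.grab_frame(n); cv2.imwrite(f"pics/{n}9.png",b)
    for k,(u,v) in pts.items():
        w,h=(13,15) if not(n=="scene" and k=="cyl") else (13,27)
        T=a[v-h:v+h,u-w:u+w]; S=b[v-h-8:v+h+8,u-w-8:u+w+8]
        m=cv2.matchTemplate(S,T,cv2.TM_CCOEFF_NORMED); _,s,_,l=cv2.minMaxLoc(m)
        d=cv2.absdiff(T,b[v-h:v+h,u-w:u+w]).mean()
        print(n,k,"shift px",l[0]-8,l[1]-8,"score",round(s,3),"diff",round(d,1))
```

```text
34.02 [ 414.2 -237.5  200.6] yawdeg -72.0 F [1.6 0.8 0.3] op 0.775
top beaker shift px 0 0 score 0.999 diff 8.9
top jar shift px 0 0 score 0.99 diff 8.9
top pot shift px 0 0 score 0.999 diff 9.2
top cyl shift px 0 0 score 0.999 diff 8.9
scene beaker shift px 0 0 score 0.915 diff 3.6
scene jar shift px -1 1 score 0.628 diff 15.3
scene pot shift px 0 0 score 0.997 diff 2.2
scene cyl shift px 0 0 score 0.999 diff 2.0
```

All bystanders show zero shift in the top view. The stack is home, so I'm handing in.

```bash
python3 -c "
from rig import r
print(r.sense()['clock'],r.sign_off())"
```

```text
the job is handed in; nothing more can be done
34.1167 None
```

The filter stack is finished and handed in at 34 s. On the post, going up from the fitted square plate, are round1, the square plate and round2, with the lugs alternating sides.

- **Seating:** each plate slid past the ribs without resistance. It met firm contact at the expected height: undersides at about 40, 50 and 60 mm above the bench.
- **Lug headings:** wrist-camera fits gave lugs at about 197°, 17° and 197°, each opposite the plate beneath it (the hub lug is at 17°). The plates sit on the post's axis to within about 1 mm for the two round plates. The square's fit right after placing read about 3.5 mm off along x, but a later fit of its lug was within 1 mm.
- **Beaker contact:** on the first try at round1, the gripper pressed on something with about 34 N. It was most likely the beaker's rim, since the wrist moment pointed that way. That is below the 40 N limit, and I backed off and changed the grip.
- **Bystanders:** before and after, the top view shows zero pixel shift for the beaker, jar, pot and cylinder. The side view agrees for the beaker, pot and cylinder. Its jar match was poor (score 0.63, about 1 px off), probably because the neighbouring plates had gone and the arm's shadow had changed.
- **Weak checks:**
  - The final outline fits of the dark plates were low in contrast and barely constrain height, so "fully home" rests on the contact heights.
  - The fingertips met the bench with the reported TCP about 12 mm below it (the description has them 25 mm ahead of the TCP), so I worked from the measured offset.
  - My picture allowance was used up, so I did not view the finished stack.

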